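# Square a well plate into the corner of its locating nest

## Robot

A 6-joint arm with a two-finger parallel gripper is mounted at the origin on a cart in front of the work surface, level with it; the furniture and walls round the work are solid. World frame = base frame: x ahead of the robot, y to its left, z up, the work surface at z = 0. Lengths are in m, angles in rad, forces in N, time in s.
With the tool pointing down it reaches from about 0.35 to 0.775 m from the base axis. Payload 5.5 kg.
Tool frame: the origin (TCP) lies at the very end of the fingers, on their centre line; the grasp point (between the pads) lies 19 mm behind it; y points along the fingers, z is the direction in which the jaws open and shut, and the axes are right-handed (so a half turn about y gives the same grasp; the last joint's range is limited). The gripper opens to 85 mm and grips with 20 to 120 N. Pads are 22 mm wide; open, the fingers measure 114 mm over their backs; the gripper's body (76 mm by 85 mm) begins 54 mm behind the grasp point. The pads swing forward as they close: fully open they stand 13 mm farther back than shut.
Start: joints at [1.127, 0.313, 0.046, 1.304, 0, 1.431], TCP at [0.172, 0.549, 0.202] pointing down, gripper open.
Joint ranges: [-2.76, 2.76], [-0.86, 1.69], [-1.03, 1.26], [-2.2, 2.34], [-1.47, 1.5], [-3.14, 3.14]. Speed limits (rad/s): [2.57, 2.57, 3.14, 3.14, 3.14, 3.14].

## Interface

Orientations are given as a 3x3 rotation matrix whose columns are the frame's x, y, z axes.
In Python, from bench import sense, viewer, close_job gives the robot as it stands.
- The arm moves only by the shell command python3 -m inch 'ROWS'. ROWS is JSON, a list of rows, each an object with "rot": the turn, a rotation vector about the world's x, y, z in degrees, a list of three; "xyz": the shift along the world's x, y, z in m, a list of three; "claw": the finger opening in m, from 0 to 0.0854. A call has 1 to 20 rows; each row shifts and turns the pose as measured when the row begins; what a row does not reach is not made up. A row lasts 1/8 s, in which the tool goes at most 62.5 mm and 10.7 degrees, less where a joint would pass 70% of its speed; a pose out of reach is approached as far as the arm can. A call with a gripper value outside its range is refused whole. The fingers move at their own pace and stop on an object; the grip force is fixed at half the most. Time passes only in rows, so rows that do not move let the fingers close. It gives the time, the measured TCP pose, the force and the opening at its end, in the units of the state.
- sense(): the state, without advancing time (a new reading comes with each control period).
- viewer.grab_frame(name): name is "side" or "top" or "wrist"; returns a dict with "image" (420x560x3 uint8, blue, green, red), "z_map" (420x560 float32, m along the optical axis (not along the pixel's ray), 0 where there is no reading), "intrinsics" (3x3 intrinsics, pixels), "R" (3x3) and "t" (3): a world point X has camera coordinates R X + t; the wrist camera has in their place "tool_from_camera" (4x4, takes a point from camera to tool coordinates, whose origin is the TCP and whose axes are the tool frame's). Camera axes: x right, y down, z forward; pixel columns grow to the right and rows downward; lengths in m; the calibration is good to about 2 mm. A picture is of the moment at which its call begins: read the wrist's pose just before it.
- close_job(): hands the job in, once; it reports no verdict.
The state is a dict: "clock": time; "q": joint angles; "qd": joint speeds; "tau": joint torques, N m; "tool_pos": TCP position; "tool_rot": TCP orientation; "contact_force": force on the tool from outside, world axes, zero at the start; "ft_torque": the same for the moment, N m; "grip_width": opening from 0.0 (shut) to 1.0 (fully open).
Only numpy, scipy, OpenCV 4.12 (cv2) and the standard library are available. Lean on these libraries where they do the work, as an engineer would, in place of code of your own. Each camera call takes 0.05 s, during which the arm holds its last target.

## Task

Take the upright pusher from its round rest and use it to nudge the clear well plate, sliding flat on the deck, fully home into the square corner of the nest, so that it touches both fences along its edges; do not let the gripper or arm touch the plate. Then stand the pusher upright again with its whole foot on the round rest and let go. Leave the timer, the powder cup and the petri dishes where they are.

Things in the scene. Friction and masses are not known exactly. Their poses are not given: they have to be found in the camera images.
- nest: fixed dark steel deck, 150 (x) x 190 (y) x 10 mm thick, lying on the worktop; origin at the centre of its underside. Two aluminium fences, 12 mm wide and 22 mm high from the worktop (12 mm above the deck), stand on its +x edge (far fence, inner face at x = +63 mm) and on its +y edge (left fence, inner face at y = +83 mm), with an 8 mm relief gap where they would meet. The other two sides are open. Deck and fences do not move.
- nest_corner (a point): the point on the deck where the inner faces of the two fences would meet: (63, 83, 10) mm in the nest's frame, same axes as the nest
- well_plate: clear 96-well plate, loose on the deck, 86 (x) x 128 (y) x 15 mm high, about 70 g (varies); origin at the centre of its underside. It starts with its centre 13 to 32 mm short of home in each direction and up to 0.2 rad askew to the nest. When home it is parallel to the nest with its centre 43 mm from the far fence and 64 mm from the left fence, i.e. at (20, 19, 10) mm in the nest's frame. Its +x edge belongs on the far fence, its +y edge on the left fence.
- plate_corner (a point): upright edge of the plate at its own +x +y corner (43, 64 mm from its centre), half-way up (7.5 mm); it belongs in the nest corner
- plate_far_right (a point): the plate's +x -y corner (43, -64 mm from its centre), half-way up
- plate_near_left (a point): the plate's -x +y corner (-43, 64 mm from its centre), half-way up
- pusher_mid (a point): centre, half-way up (55 mm above its underside), of the loose pusher, 120 g: a stick 110 mm tall that stands upright on the rest; round white foot of 30 mm diameter, 16 mm high, then a short steel collar up to 22 mm, then a square aluminium handle of 18 x 18 mm up to the top with faces along the point's x and y; z points up the stick
- rest_top (a point): centre of the top of the rest, a fixed black rubber disc of 70 mm diameter, 6 mm high, on which the pusher starts (its top is 6 mm above the worktop)
- stand (a point): foot, at worktop height, of the fixed pipette stand (an empty thin pole about 0.175 m tall on a small black base, within 50 mm of this point), part of the room: pass with the gripper on the robot's side of it
- bench_timer: white bench timer lying flat, 66 x 66 x 19 mm, loose bystander; origin at the centre of its underside
- powder_cup: cup of pale powder with a screw lid, 62 mm wide, 73 mm high, loose bystander; origin at the centre of its underside
- dishes: two stacked petri dishes, 90 mm wide, 32 mm high, loose bystander; origin at the centre of the underside

How it is judged:
On the way, in this order (a step that is already met when the one before it is completed fails the run):
1. the pusher is held in the fingers, off its rest (contact force between the fingers and pusher above 1 N and distance between pusher_mid and rest_top above 0.075 m), for 0.2 s.
2. the held pusher pushes the plate (contact force between the fingers and pusher above 1 N and contact force between pusher and well_plate above 0.1 N), for 0.05 s.
3. the plate is home against both fences (x of each of plate_corner, plate_far_right in the frame of nest_corner above -0.002 m and y of each of plate_corner, plate_near_left in the frame of nest_corner above -0.002 m), for 0.1 s.
At the end, for the whole second after the job is handed in: The plate lies flat on the deck at rest, both ends of its far edge within 2 mm of the far fence and both ends of its left edge within 2 mm of the left fence; the pusher stands upright (within 0.05 rad) on the rest, its axis within 20 mm of the rest's centre so that its whole foot is on it (all of step 3 and distance between plate_corner and nest_corner below 0.012 m and angle between well_plate's own z axis and vertical below 0.03 rad and linear speed of well_plate below 0.01 m/s and horizontal distance between pusher_mid and rest_top below 0.02 m and distance between pusher_mid and rest_top below 0.062 m and angle between pusher_mid's own z axis and vertical below 0.05 rad); the robot touches nothing.
It fails at once if the gripper or the arm touches the plate (contact force between any of the fingers, the arm and well_plate above 0.3 N).
It fails at once if the plate is tipped up by more than 0.2 rad (angle between well_plate's own z axis and vertical above 0.2 rad).
It fails at once if the timer, the cup or the dishes are moved by more than 15 mm (distance of any of bench_timer, powder_cup, dishes from where it was at the start of the episode above 0.015 m).
It also fails if it takes over 72 s, if anything falls off the work surface, if the arm or the gripper's body presses on something with over 40 N, if the wrist force passes 120 N, or if a joint passes its speed limit or range.

## Working session

There is one attempt and no reset: what is moved stays moved. The work goes in short steps, Python scripts to look and compute and a shell command to move; the robot and the scene stay as the last step left them, time stands still between calls to the robot, and variables do not carry over. Pictures are saved under pics/ and viewed, and the job is handed in when it is done.

```bash
mkdir -p pics; ls
python3 - <<'E'
from bench import sense, viewer
import cv2
s=sense(); print(s['clock'],s['tool_pos'],s['tool_rot'],s['grip_width'])
for n in ['top','side','wrist']:
    f=viewer.grab_frame(n); cv2.imwrite(f'pics/{n}0.png',f['image']); print(n,f['intrinsics'].tolist(),f.get('R'),f.get('t'),f.get('tool_from_camera'))
E
```

```text
pics
0.0 [0.17177897 0.54815115 0.20149001] [[ 9.54207986e-01 -7.76164496e-04  2.99142970e-01]
 [-2.99143879e-01 -1.66710687e-03  9.54206561e-01]
 [-2.41917953e-04 -9.99998309e-01 -1.82295155e-03]] 1.000728851471057
top [[534.3891414146507, 0.0, 281.6403782486906], [0.0, 534.3891414146507, 217.06209910942215], [0.0, 0.0, 1.0]] [[-0.02271346 -0.99972696  0.00548702]
 [-0.98565718  0.02147509 -0.16738799]
 [ 0.16722445 -0.00921028 -0.98587583]] [0.00409122 0.56170587 1.27206655] None
side [[397.6341881324105, 0.0, 284.22254893679286], [0.0, 397.6341881324105, 205.3025298109824], [0.0, 0.0, 1.0]] [[ 0.88278706 -0.4697708   0.00155014]
 [-0.24208522 -0.45774627 -0.85548998]
 [ 0.40259378  0.75484022 -0.51781705]] [-0.50637561  0.19880152  0.80998203] None
wrist [[364.84014052614623, 0.0, 282.6811638472437], [0.0, 364.84014052614623, 206.72576935361485], [0.0, 0.0, 1.0]] None None [[-4.00393014e-04  9.63083020e-01  2.69204264e-01 -6.82790950e-02]
 [-3.24519517e-04 -2.69204396e-01  9.63083012e-01 -1.68935930e-01]
 [ 9.99999867e-01  2.98249672e-04  4.20326796e-04  3.68929389e-04]
 [ 0.00000000e+00  0.00000000e+00  0.00000000e+00  1.00000000e+00]]
```

View pics/top0.png

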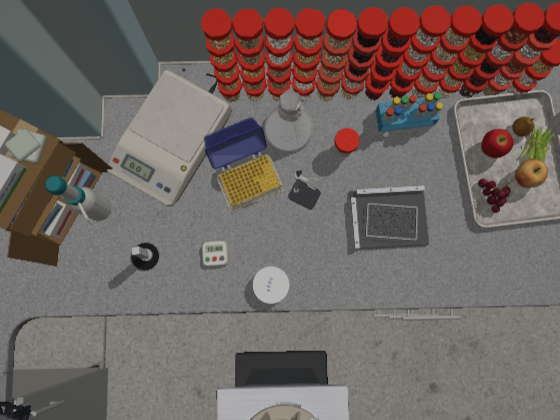

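View pics/side0.png

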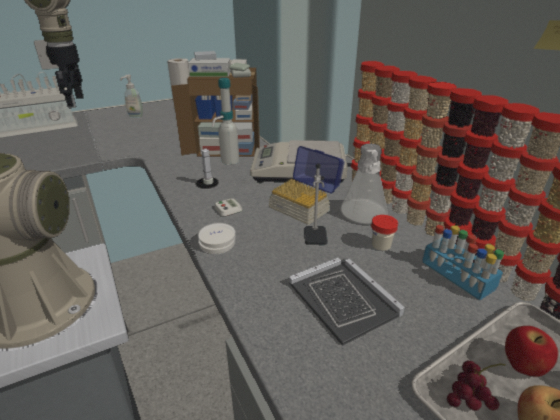

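View pics/wrist0.png

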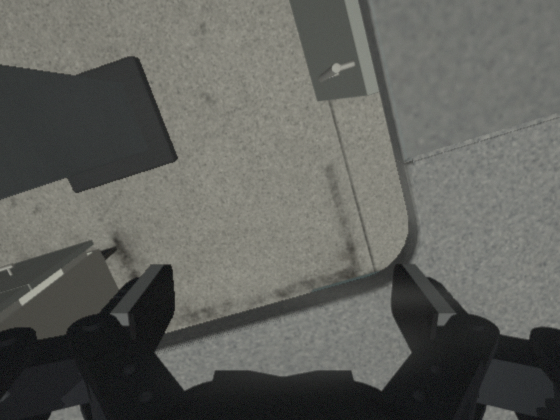

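The top view shows the rest and pusher at about (145,255) and the nest and plate at (390,220). The timer is at (215,253), the dishes at (270,285), the stand at (303,190) and the cup at (346,140). I'll enlarge crops next.

```bash
cat > h.py <<'E'
import numpy as np, cv2
from bench import sense, viewer
def px2w(f,u,v,z):
    K,R,t=f['intrinsics'],f['R'],f['t']
    d=R.T@np.linalg.inv(K)@np.array([u,v,1.]); c=-R.T@t
    return c+d*(z-c[2])/d[2]
def crop(f,name,x0,y0,w,h,s):
    im=cv2.resize(f['image'][y0:y0+h,x0:x0+w],None,fx=s,fy=s,interpolation=cv2.INTER_CUBIC)
    for i in range(0,w,10): cv2.putText(im,str(x0+i),(i*s,8),0,.3,(0,255,255)); cv2.line(im,(i*s,10),(i*s,14),(0,255,255))
    for i in range(0,h,10): cv2.putText(im,str(y0+i),(0,i*s+3),0,.3,(0,255,255))
    cv2.imwrite('pics/'+name,im)
def dpt(f,u,v):
    z=f['z_map'][int(v),int(u)]; return f['R'].T@(np.linalg.inv(f['intrinsics'])@np.array([u,v,1.])*z-f['t'])
E
python3 - <<'E'
from h import *
f=viewer.grab_frame('top'); np.save('pics/z.npy',f['z_map'])
crop(f,'t1a.png',340,175,100,85,8)
crop(f,'t1b.png',115,230,60,50,10)
for u,v in [(145,258),(143,252),(140,251),(150,262),(390,220),(420,238),(215,253),(270,285),(303,192)]: print(u,v,dpt(f,u,v).round(4))
E
```

```text
145 258 [0.4698 0.3313 0.0275]
143 252 [0.4797 0.3247 0.0743]
140 251 [0.4786 0.3233 0.1077]
150 262 [0.4617 0.3242 0.0047]
390 220 [ 0.5526 -0.2813  0.0214]
420 238 [ 0.5069 -0.3573  0.009 ]
215 253 [0.48   0.1603 0.0119]
270 285 [0.3965 0.0237 0.0308]
303 192 [ 0.6321 -0.065   0.0088]
```

View pics/t1a.png

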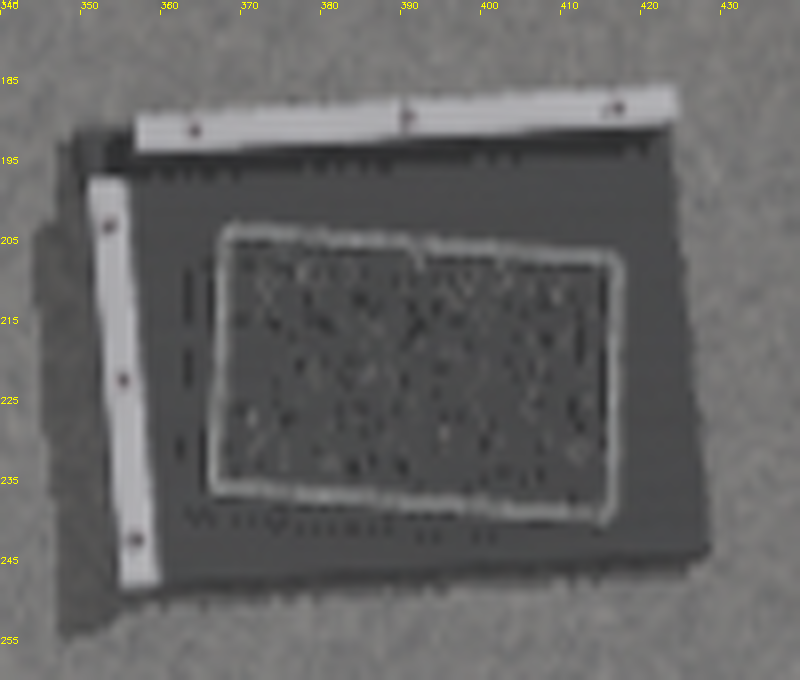

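View pics/t1b.png

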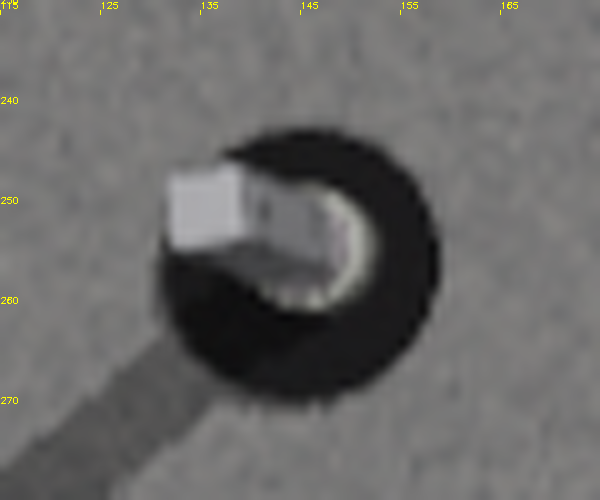

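Run:
```python
from h import *
f=viewer.grab_frame('top')
c=lambda x,y,s=8,x0=340,y0=175:(x0+x/s-.5*(1-1/s),y0+y/s-.5*(1-1/s))
P=lambda x,y,z:px2w(f,*c(x,y),z)
tl,tr,br,bl=[P(*p,.025) for p in [(222,225),(623,252),(612,524),(208,496)]]
print('plate',[x.round(4) for x in(tl,tr,br,bl)],[np.linalg.norm(a-b).round(4) for a,b in((tl,tr),(tr,br),(br,bl),(bl,tl))])
print('cen',(tl+tr+br+bl)/4)
ang=lambda a,b:np.degrees(np.arctan2(b[1]-a[1],b[0]-a[0]))
print('plate y dir',ang(tr,tl),ang(br,bl),'xdir',ang(bl,tl),ang(br,tr))
F1,F2=P(137,151,.022),P(678,118,.022); L1,L2=P(127,178,.022),P(161,583,.022)
print('far',F1,F2,np.linalg.norm(F1-F2),ang(F2,F1),'left',L1,L2,np.linalg.norm(L1-L2),ang(L2,L1))
q=lambda x,y,z:px2w(f,*c(x,y,10,115,230),z)
print('pusher top')
for p in [(169,176),(239,167),(243,241),(172,250)]: print(q(*p,.116).round(4))
print('mean',np.mean([q(*p,.116) for p in [(169,176),(239,167),(243,241),(172,250)]],0))
print('rest',q(160,267,.006),q(441,255,.006),q(305,128,.006),q(300,405,.006))
s=viewer.grab_frame('side'); cv2.imwrite('pics/s.png',s['image'])
crop(s,'s1.png',185,135,140,110,5)
```

```text
plate [array([ 0.5975, -0.2257,  0.025 ]), array([ 0.5861, -0.3519,  0.025 ]), array([ 0.4999, -0.3428,  0.025 ]), array([ 0.5115, -0.2171,  0.025 ])] [np.float64(0.1267), np.float64(0.0867), np.float64(0.1263), np.float64(0.0865)]
cen [ 0.54876508 -0.28438988  0.025     ]
plate y dir 84.83183641878647 84.73959839568339 xdir -5.73871423153405 -6.01085147564094
far [ 0.62261024 -0.2004624   0.022     ] [ 0.6296176  -0.37304571  0.022     ] 0.17272550554189492 92.32509151084258 left [ 0.61394035 -0.1968871   0.022     ] [ 0.48486114 -0.20158555  0.022     ] 0.12916469956939258 2.084630003325413
pusher top
[0.487  0.3411 0.116 ]
[0.4887 0.325  0.116 ]
[0.4715 0.3237 0.116 ]
[0.4698 0.34   0.116 ]
mean [0.47928073 0.33247822 0.116     ]
rest [0.47710554 0.37296063 0.006     ] [0.47856496 0.30252052 0.006     ] [0.51146479 0.33729594 0.006     ] [0.44171447 0.33715007 0.006     ]
```

View pics/s1.png

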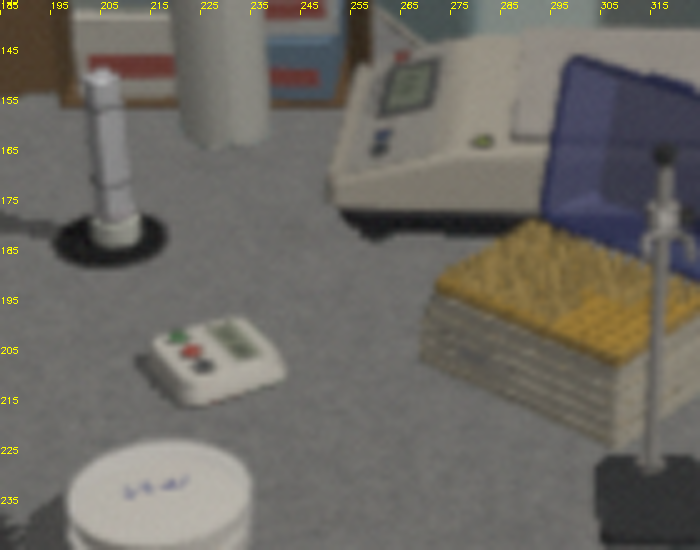

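The pusher top is at (0.479, 0.3325) with the handle yawed about 5°, and the rest centre is at (0.4775, 0.3375). The nest is yawed about +2.2°. The plate is yawed about −5.5° and measures 127×86.5 mm, which matches the given size. I'll move above the pusher.

```bash
python3 -m inch '[{"xyz":[0.04,-0.03,0.01],"rot":[0,0,7.5],"claw":0.0854},{"xyz":[0.05,-0.035,0],"rot":[0,0,7.5],"claw":0.0854},{"xyz":[0.05,-0.035,0],"rot":[0,0,7.5],"claw":0.0854},{"xyz":[0.05,-0.035,0],"rot":[0,0,0],"claw":0.0854},{"xyz":[0.05,-0.035,0],"rot":[0,0,0],"claw":0.0854},{"xyz":[0.04,-0.03,0],"rot":[0,0,0],"claw":0.0854},{"xyz":[0,0,0],"rot":[0,0,0],"claw":0.0854}]'; python3 -c "
from h import *
s=sense();print(s['tool_pos'],s['tool_rot'])"
```

```text
clock: 1.18
tool_pos: [0.459, 0.3424, 0.2117]
tool_rot: [[0.994, 0.002, -0.106], [0.106, 0.001, 0.994], [0.002, -1.0, 0.0]]
contact_force: [-0.7, -0.1, 0.0]
grip_width: 1.0
[0.45898729 0.34240153 0.21174018] [[ 9.94362927e-01  1.70792718e-03 -1.06016284e-01]
 [ 1.06015400e-01  6.00086495e-04  9.94364307e-01]
 [ 1.76192077e-03 -9.99998361e-01  4.15637180e-04]]
```

```bash
python3 -m inch '[{"xyz":[0.02,-0.009,0],"rot":[0,0,-0.6],"claw":0.0854},{"xyz":[0,0,0],"rot":[0,0,0],"claw":0.0854}]'
python3 - <<'E'
from h import *
s=sense(); f=viewer.grab_frame('wrist'); cv2.imwrite('pics/w1.png',f['image'])
T=f['tool_from_camera']; C=np.linalg.inv(T)
# predicted handle top corners in view from top-cam estimate
R=s['tool_rot'];p=s['tool_pos']
for X in ([.487,.3411,.116],[.4887,.325,.116],[.4715,.3237,.116],[.4698,.34,.116],[.4775,.3375,.006]):
    t=R.T@(np.array(X)-p); c=C[:3,:3]@t+C[:3,3]; print((f['intrinsics']@c/c[2])[:2].round(1))
E
```

```text
clock: 1.42
tool_pos: [0.4796, 0.3333, 0.2116]
tool_rot: [[0.995, 0.001, -0.095], [0.095, 0.001, 0.995], [0.001, -1.0, 0.001]]
contact_force: [-1.4, -0.4, -0.3]
grip_width: 1.002
[291.4 209.4]
[269.9 209.6]
[270.2 187.3]
[292.3 187.1]
[286.4 170.9]
```

View pics/w1.png

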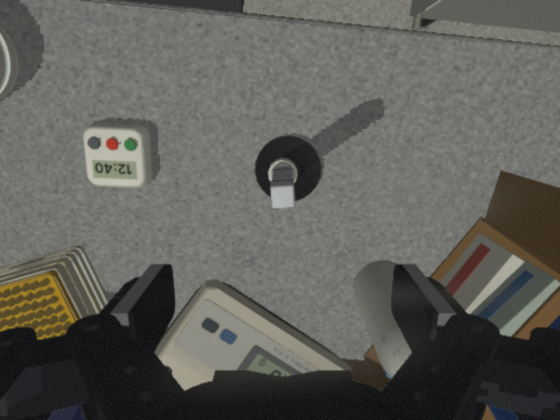

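The wrist view shows the square top at about (271–295, 186–207), within 2 px of the prediction and aligned with the jaws. I'll descend.

```bash
python3 -m inch '[{"xyz":[0,0.001,-0.05],"rot":[0,0,0],"claw":0.0854},{"xyz":[0,0,-0.05],"rot":[0,0,0],"claw":0.0854},{"xyz":[0,0,-0.044],"rot":[0,0,0],"claw":0.0854},{"xyz":[0,0,0],"rot":[0,0,0],"claw":0.0854}]'
python3 - <<'E'
from h import *
f=viewer.grab_frame('side'); crop(f,'s2.png',150,80,140,110,5)
E
```

```text
clock: 1.98
tool_pos: [0.4759, 0.3382, 0.0662]
tool_rot: [[0.995, 0.003, -0.103], [0.103, 0.003, 0.995], [0.003, -1.0, 0.003]]
contact_force: [-0.6, -0.4, -0.2]
grip_width: 1.002
```

View pics/s2.png

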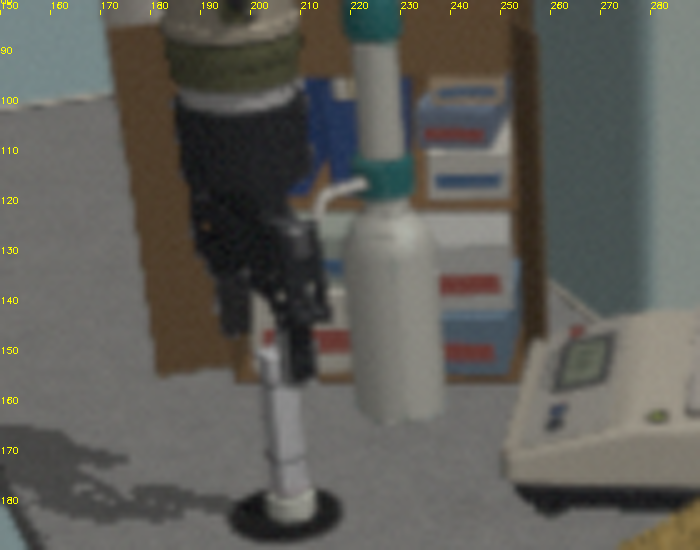

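```bash
python3 -m inch '[{"xyz":[0.0035,-0.0045,0],"rot":[0,0,-0.5],"claw":0.0854},{"xyz":[0,0,0],"rot":[0,0,0],"claw":0.04},{"xyz":[0,0,0],"rot":[0,0,0],"claw":0.02},{"xyz":[0,0,0],"rot":[0,0,0],"claw":0.0},{"xyz":[0,0,0],"rot":[0,0,0],"claw":0.0},{"xyz":[0,0,0],"rot":[0,0,0],"claw":0.0},{"xyz":[0,0,0],"rot":[0,0,0],"claw":0.0}]'
python3 - <<'E'
from h import *
f=viewer.grab_frame('side'); crop(f,'s3.png',150,80,140,110,5)
E
```

```text
clock: 2.9
tool_pos: [0.4859, 0.3371, 0.0763]
tool_rot: [[0.995, 0.018, -0.094], [0.094, 0.01, 0.996], [0.019, -1.0, 0.009]]
contact_force: [0.0, 0.1, 0.1]
grip_width: 0.185
```

View pics/s3.png

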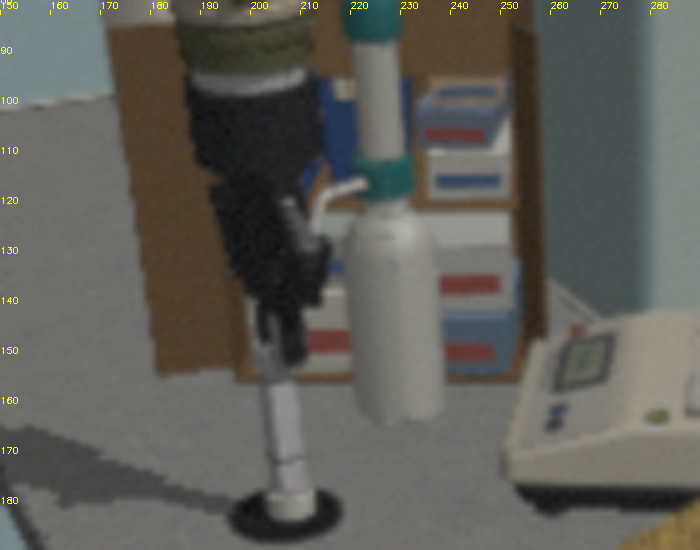

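The arm drifted during the zero rows, by about 6 mm in x and 10 mm in z. I'll check whether it keeps drifting.

```bash
for i in 1 2; do python3 -m inch '[{"xyz":[0,0,0],"rot":[0,0,0],"claw":0.0}]';done
python3 - <<'E'
from h import *
f=viewer.grab_frame('side')
s=sense();print(s['tool_pos'],s['qd'].round(3) if hasattr(s['qd'],'round') else s['qd'],s['contact_force'],s['tool_rot'])
E
```

```text
clock: 3.08
tool_pos: [0.4859, 0.3371, 0.0763]
tool_rot: [[0.995, 0.018, -0.094], [0.094, 0.01, 0.996], [0.019, -1.0, 0.009]]
contact_force: [0.1, -0.5, 1.2]
grip_width: 0.183
clock: 3.2
tool_pos: [0.4859, 0.3371, 0.0762]
tool_rot: [[0.995, 0.018, -0.094], [0.094, 0.01, 0.996], [0.019, -1.0, 0.009]]
contact_force: [-0.8, -0.7, 0.1]
grip_width: 0.19
[0.48592742 0.33713436 0.07627006] [ 0.     0.    -0.    -0.001 -0.001  0.001] [-0.49219825  0.04683525  1.25292297] [[ 0.99539012  0.0178308  -0.09423676]
 [ 0.09406257  0.01036962  0.99551228]
 [ 0.01872798 -0.99978724  0.00864461]]
```

```bash
python3 -m inch '[{"xyz":[0,0,0.02],"rot":[0,0,0],"claw":0.0},{"xyz":[0,0,0.04],"rot":[0,0,0],"claw":0.0},{"xyz":[0,0,0],"rot":[0,0,0],"claw":0.0}]'
python3 - <<'E'
from h import *
f=viewer.grab_frame('side'); crop(f,'s4.png',150,60,140,110,5)
f=viewer.grab_frame('wrist'); cv2.imwrite('pics/w4.png',f['image'])
E
```

```text
clock: 3.62
tool_pos: [0.4845, 0.3365, 0.136]
tool_rot: [[0.995, 0.014, -0.094], [0.094, 0.009, 0.996], [0.015, -1.0, 0.007]]
contact_force: [-0.0, -0.0, -1.7]
grip_width: 0.183
```

View pics/s4.png

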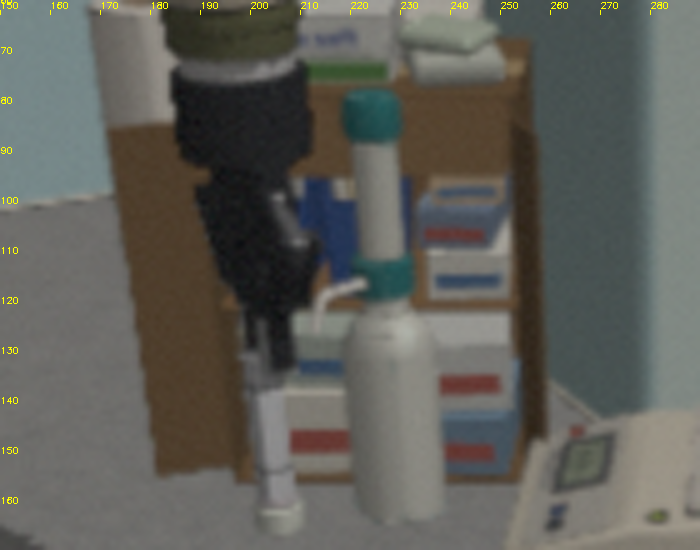

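View pics/w4.png

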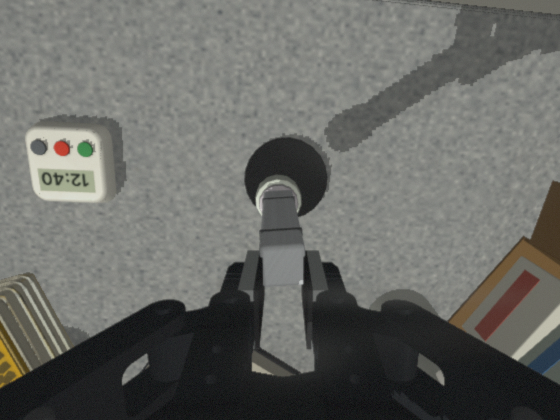

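The pusher is held and lifted, and it sits about 7 mm off-centre in the pads towards the camera. The foot is at wrist pixel (278,199). I'll set up a foot tracker.

```bash
cat >> h.py <<'E'
R0=np.array([[0.99539012,0.0178308,-0.09423676],[0.09406257,0.01036962,0.99551228],[0.01872798,-0.99978724,0.00864461]]);p0=np.array([.48592742,.33713436,.07627006])
FT=R0.T@(np.array([.479,.334,.006])-p0); AX=R0.T@np.array([0,0,1.])
def foot():
    s=sense(); return (s['tool_pos']+s['tool_rot']@FT), s['tool_rot']@AX
E
python3 - <<'E'
from h import *
s=sense();f=viewer.grab_frame('wrist');F,a=foot();print('foot',F,a)
T=f['tool_from_camera']; C=np.linalg.inv(T)
def pj(X):
    c=C[:3,:3]@(s['tool_rot'].T@(X-s['tool_pos']))+C[:3,3]; return (f['intrinsics']@c/c[2])[:2]
c0=pj(F);c1=pj(F+a*.016);ct=pj(F+.11*a)
print(c0,c1,ct)
crop(f,'w5.png',235,150,90,150,5)
E
```

```text
foot [0.47414708 0.33158704 0.06159593] [0.0102863  0.00506271 0.99993427]
[277.11096087 195.44883356] [276.97356934 201.9768527 ] [275.56532754 268.88803107]
```

View pics/w5.png

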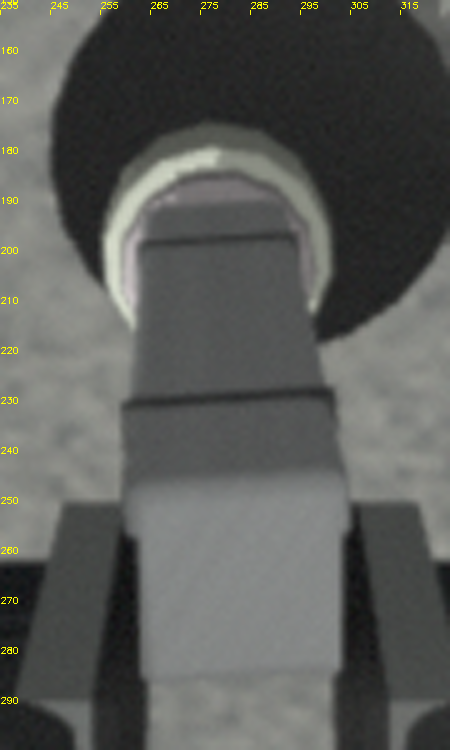

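The tracker agrees with the picture to about 1 mm at the foot. Next I'll carry the pusher over to the nest's near side.

```bash
python3 -m inch '[{"xyz":[-0.01,-0.02,0.03],"rot":[0,0,0],"claw":0.0},{"xyz":[-0.005,-0.05,0.01],"rot":[0,0,0],"claw":0.0},{"xyz":[0,-0.05,0],"rot":[0,0,0],"claw":0.0},{"xyz":[0,-0.05,0],"rot":[0,0,0],"claw":0.0},{"xyz":[0,-0.05,0],"rot":[0,0,0],"claw":0.0},{"xyz":[0,-0.05,0],"rot":[0,0,0],"claw":0.0},{"xyz":[0,0,0],"rot":[0,0,0],"claw":0.0}]'; python3 -c "
from h import *
print(foot())"
```

```text
clock: 4.65
tool_pos: [0.4594, 0.0569, 0.1618]
tool_rot: [[0.995, -0.008, -0.097], [0.097, 0.001, 0.995], [-0.008, -1.0, 0.002]]
contact_force: [0.7, 0.3, -1.4]
grip_width: 0.186
(array([0.4506361 , 0.05307252, 0.09175208]), array([0.02608635, 0.00915412, 0.99961778]))
```

```bash
python3 -m inch '[{"xyz":[0,-0.04,0],"rot":[0.3,-0.8,0],"claw":0.0},{"xyz":[0,-0.05,0],"rot":[0.2,-0.7,0],"claw":0.0},{"xyz":[0,-0.05,0],"rot":[0,0,0],"claw":0.0},{"xyz":[0,-0.05,0],"rot":[0,0,0],"claw":0.0},{"xyz":[0,-0.05,0],"rot":[0,0,0],"claw":0.0},{"xyz":[0.008,-0.05,0],"rot":[0,0,0],"claw":0.0},{"xyz":[0.01,-0.03,0],"rot":[0,0,0],"claw":0.0},{"xyz":[0,0,0],"rot":[0,0,0],"claw":0.0}]'; python3 -c "
from h import *
print(foot())"
```

```text
clock: 5.65
tool_pos: [0.4746, -0.2648, 0.1524]
tool_rot: [[0.995, 0.008, -0.104], [0.104, 0.02, 0.994], [0.01, -1.0, 0.019]]
contact_force: [-0.0, 0.3, -1.3]
grip_width: 0.187
(array([ 0.46704508, -0.26736759,  0.08216944]), array([ 0.00996808, -0.00961365,  0.9999041 ]))
```

```bash
python3 -m inch '[{"xyz":[0,-0.024,0],"rot":[-0.5,-0.6,0],"claw":0.0},{"xyz":[0,0,-0.03],"rot":[0,0,0],"claw":0.0},{"xyz":[0,0,-0.025],"rot":[0,0,0],"claw":0.0},{"xyz":[0,0,0],"rot":[0,0,0],"claw":0.0}]'
python3 - <<'E'
from h import *
print(foot())
f=viewer.grab_frame('side'); crop(f,'s6.png',270,210,140,110,5)
f=viewer.grab_frame('wrist'); cv2.imwrite('pics/w6.png',f['image'])
E
```

```text
clock: 6.15
tool_pos: [0.4743, -0.2867, 0.0942]
tool_rot: [[0.994, 0.017, -0.109], [0.108, 0.013, 0.994], [0.018, -1.0, 0.011]]
contact_force: [-0.4, -0.7, -1.3]
grip_width: 0.184
(array([ 0.46736441, -0.28973161,  0.02391155]), array([ 0.00113362, -0.00265795,  0.99999582]))
```

View pics/s6.png

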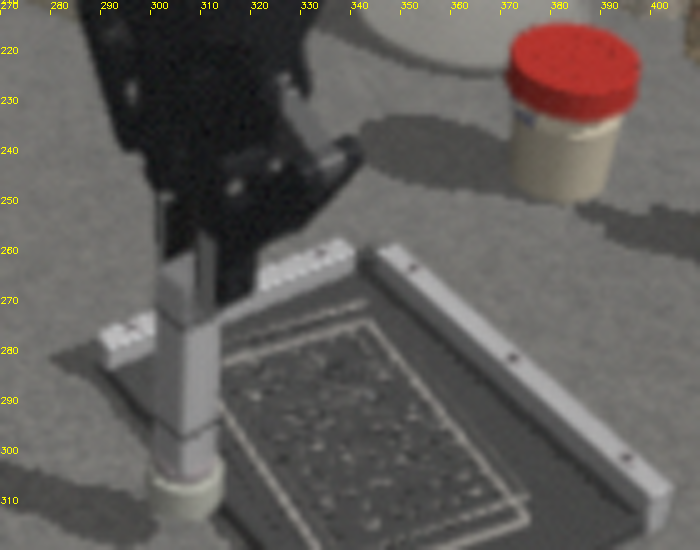

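View pics/w6.png

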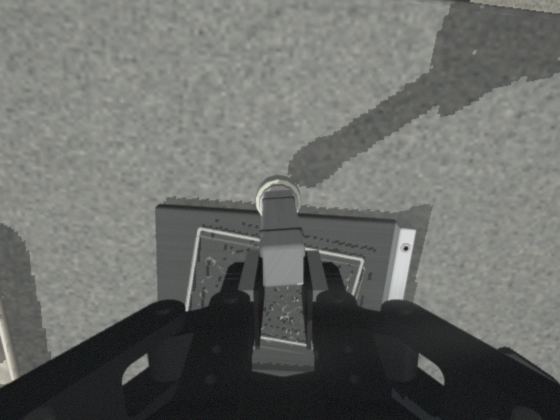

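The foot stands just off the plate's near edge, slightly right of centre. I'll lower it and start pushing.

```bash
python3 -m inch '[{"xyz":[0,0,-0.009],"rot":[0,0,0],"claw":0.0},{"xyz":[0.01,0,0],"rot":[0,0,0],"claw":0.0},{"xyz":[0.01,0,0],"rot":[0,0,0],"claw":0.0},{"xyz":[0.006,0,0],"rot":[0,0,0],"claw":0.0},{"xyz":[0.006,0,0],"rot":[0,0,0],"claw":0.0}]'
python3 - <<'E'
from h import *
print(foot(),sense()['contact_force'])
f=viewer.grab_frame('top'); crop(f,'t6.png',340,175,100,85,8)
E
```

```text
clock: 6.88
tool_pos: [0.5119, -0.2889, 0.09]
tool_rot: [[0.994, 0.024, -0.109], [0.109, 0.007, 0.994], [0.025, -1.0, 0.005]]
contact_force: [0.0, 0.2, -1.1]
grip_width: 0.183
(array([ 0.50540609, -0.29235992,  0.01972277]), array([-0.00617923,  0.00330308,  0.99997545])) [ 0.01718765  0.23955997 -1.13087179]
```

View pics/t6.png

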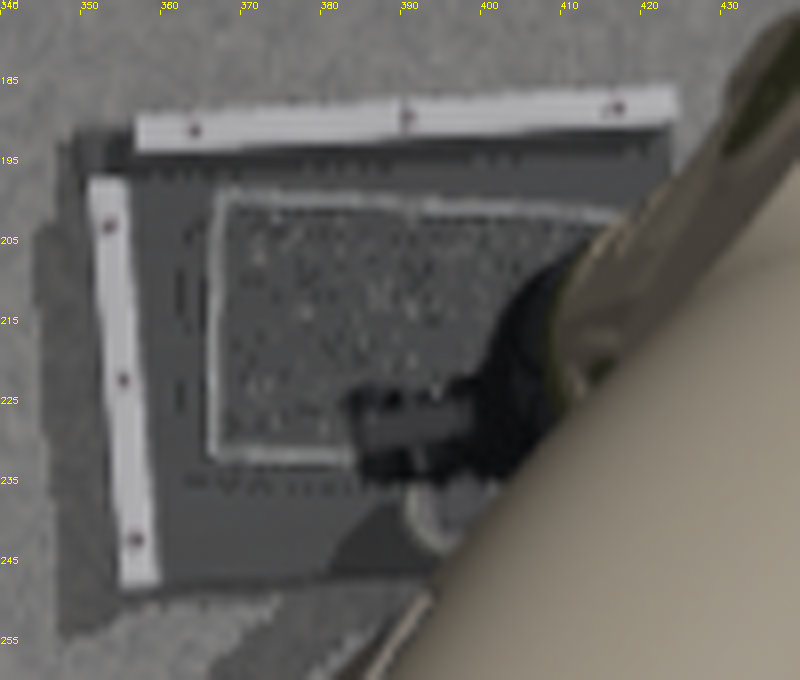

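```bash
python3 -m inch '[{"xyz":[0,0,-0.005],"rot":[0.2,0.3,0],"claw":0.0},{"xyz":[0.004,0,-0.001],"rot":[0,0,0],"claw":0.0},{"xyz":[0.004,0,0],"rot":[0,0,0],"claw":0.0},{"xyz":[0.004,0,0],"rot":[0,0,0],"claw":0.0}]'
python3 - <<'E'
from h import *
print(foot(),sense()['contact_force'])
f=viewer.grab_frame('top'); crop(f,'t7.png',340,175,100,85,8)
E
```

```text
clock: 7.42
tool_pos: [0.5246, -0.2889, 0.0833]
tool_rot: [[0.994, 0.018, -0.109], [0.109, 0.011, 0.994], [0.019, -1.0, 0.009]]
contact_force: [-0.7, -0.3, -1.6]
grip_width: 0.184
(array([ 0.51768392, -0.29203915,  0.01304353]), array([ 1.29611320e-05, -7.07045480e-04,  9.99999746e-01])) [-0.74049645 -0.2838998  -1.59415149]
```

View pics/t7.png

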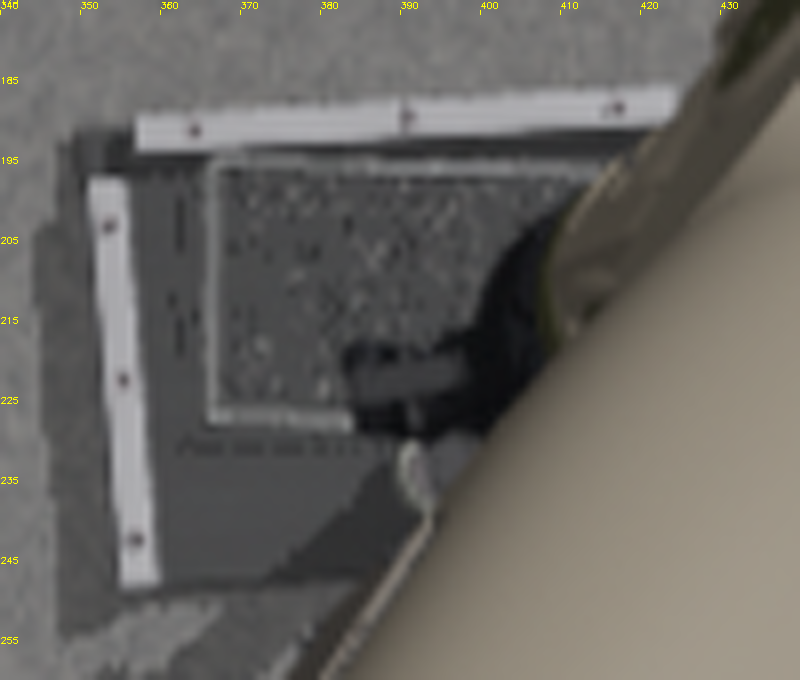

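```bash
for i in 1 ; do python3 -m inch '[{"xyz":[0.003,0,0],"rot":[0,0,0],"claw":0.0},{"xyz":[0.003,0,0],"rot":[0,0,0],"claw":0.0}]';python3 -m inch '[{"xyz":[0.003,0,0],"rot":[0,0,0],"claw":0.0}]';done
python3 - <<'E'
from h import *
print(foot(),sense()['contact_force'])
f=viewer.grab_frame('top'); crop(f,'t8.png',340,175,100,85,8)
E
```

```text
clock: 7.72
tool_pos: [0.5307, -0.2889, 0.0835]
tool_rot: [[0.994, 0.017, -0.109], [0.109, 0.011, 0.994], [0.018, -1.0, 0.009]]
contact_force: [-1.9, -0.2, 1.6]
grip_width: 0.186
clock: 7.85
tool_pos: [0.5331, -0.2888, 0.0835]
tool_rot: [[0.994, 0.015, -0.109], [0.109, 0.011, 0.994], [0.016, -1.0, 0.009]]
contact_force: [-3.9, 0.1, 2.0]
grip_width: 0.19
(array([ 0.52603096, -0.29204056,  0.01327819]), array([ 2.40214832e-03, -3.33081048e-04,  9.99997055e-01])) [-3.86944537  0.06773198  2.04555728]
```

View pics/t8.png

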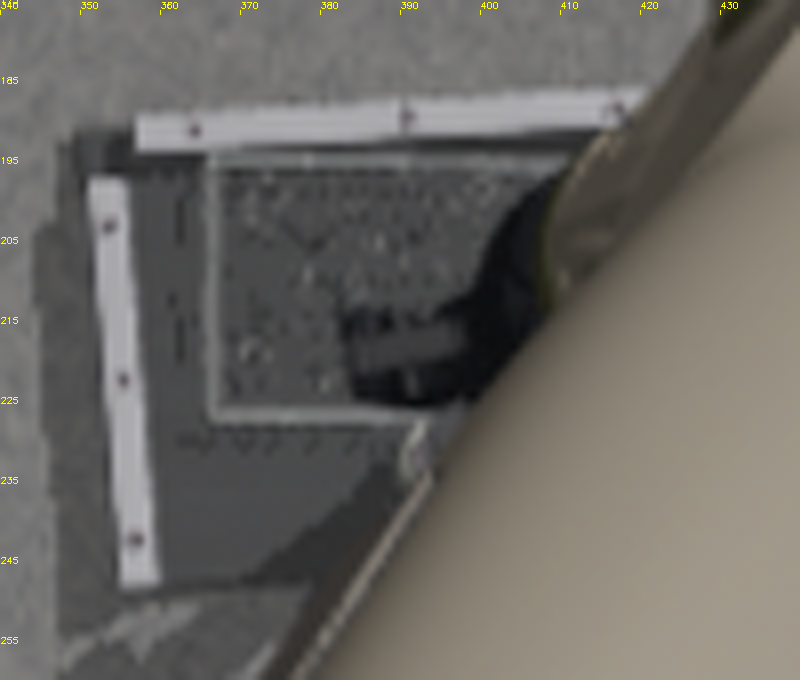

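```bash
python3 -m inch '[{"xyz":[0.003,0,0],"rot":[0,0,0],"claw":0.0}]';python3 -m inch '[{"xyz":[0.003,0,0],"rot":[0,0,0],"claw":0.0}]'
python3 - <<'E'
from h import *
print(foot(),sense()['contact_force'])
f=viewer.grab_frame('top'); crop(f,'t9.png',340,175,100,85,8)
E
```

```text
clock: 8.02
tool_pos: [0.5363, -0.289, 0.0835]
tool_rot: [[0.994, 0.015, -0.109], [0.109, 0.011, 0.994], [0.016, -1.0, 0.009]]
contact_force: [-3.1, -0.3, 2.4]
grip_width: 0.183
clock: 8.15
tool_pos: [0.5389, -0.2892, 0.0835]
tool_rot: [[0.994, 0.014, -0.108], [0.108, 0.01, 0.994], [0.015, -1.0, 0.009]]
contact_force: [-4.6, -0.7, 2.4]
grip_width: 0.187
(array([ 0.53173   , -0.29243665,  0.01330458]), array([3.62022301e-03, 4.09419571e-04, 9.99993359e-01])) [-4.56112354 -0.68743844  2.37705886]
```

View pics/t9.png

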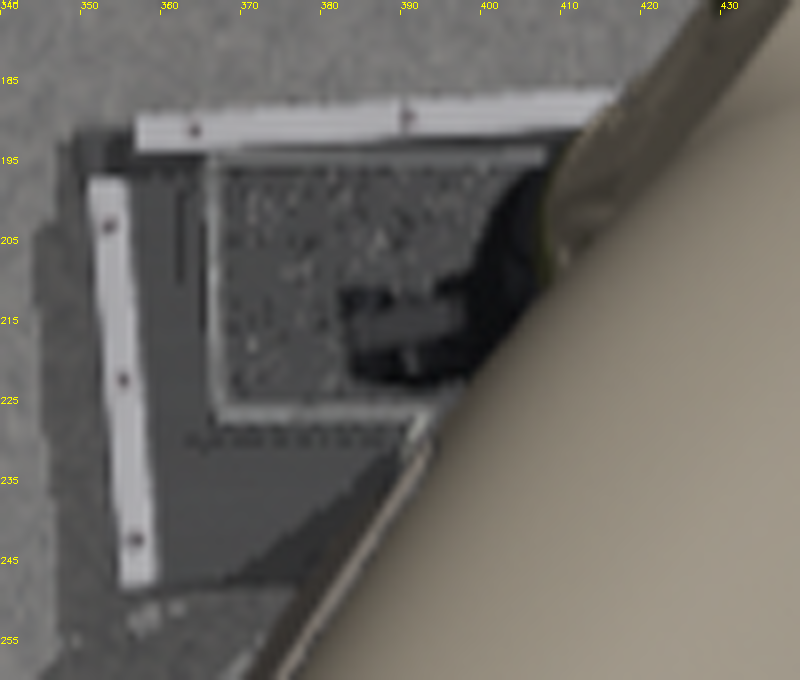

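```bash
python3 -m inch '[{"xyz":[0.003,0,0],"rot":[0,0,0],"claw":0.0}]';python3 -m inch '[{"xyz":[0.003,0,0],"rot":[0,0,0],"claw":0.0}]'
python3 - <<'E'
from h import *
print(foot(),sense()['contact_force'])
f=viewer.grab_frame('top'); crop(f,'t10.png',340,175,100,85,8)
f=viewer.grab_frame('side'); crop(f,'s10.png',290,210,140,110,5)
E
```

```text
clock: 8.32
tool_pos: [0.542, -0.2894, 0.0835]
tool_rot: [[0.994, 0.014, -0.108], [0.108, 0.01, 0.994], [0.015, -1.0, 0.008]]
contact_force: [-4.6, -1.2, 1.0]
grip_width: 0.182
clock: 8.45
tool_pos: [0.5448, -0.2897, 0.0834]
tool_rot: [[0.994, 0.013, -0.108], [0.108, 0.009, 0.994], [0.014, -1.0, 0.008]]
contact_force: [-3.9, -1.8, 0.7]
grip_width: 0.193
(array([ 0.53764164, -0.2929957 ,  0.01321285]), array([0.00457255, 0.00130106, 0.9999887 ])) [-3.93248901 -1.79407061  0.70645533]
```

View pics/t10.png

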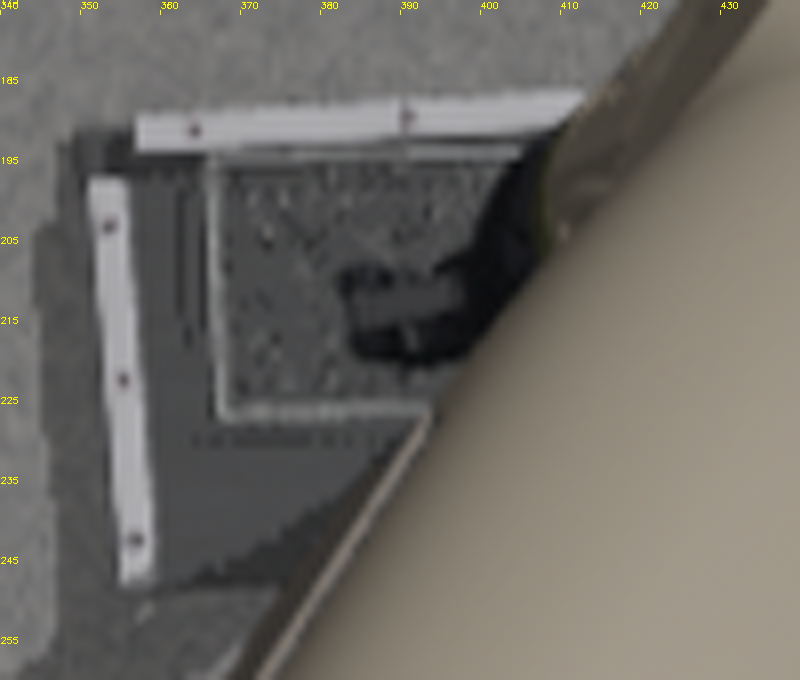

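View pics/s10.png

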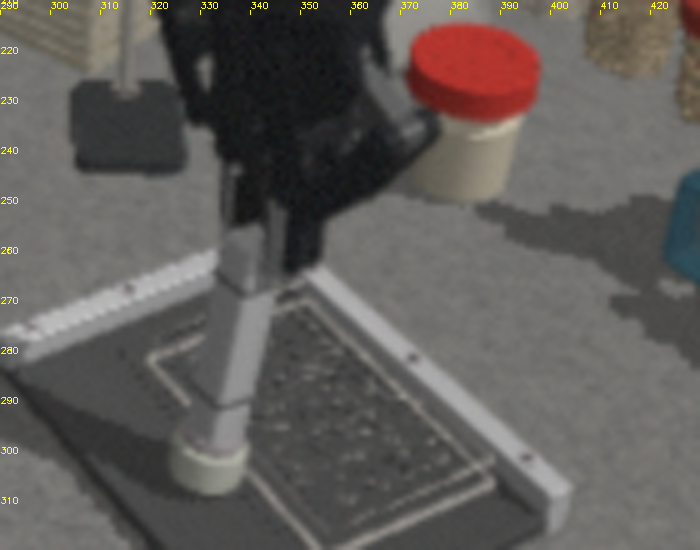

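The pusher has pivoted in the pads (visible lean in the side view, foot lagging towards −x). The plate is nearly parallel to the far fence, with its corner on it. I'll back off, raise the pusher and measure the lean.

```bash
python3 -m inch '[{"xyz":[-0.02,0,0],"rot":[0,0,0],"claw":0.0},{"xyz":[-0.02,0,0.005],"rot":[0,0,0],"claw":0.0},{"xyz":[0,-0.0,0.03],"rot":[0,0,0],"claw":0.0},{"xyz":[0,0,0.03],"rot":[0,0,0],"claw":0.0},{"xyz":[0,0,0],"rot":[0,0,0],"claw":0.0}]'
python3 - <<'E'
from h import *
print(foot(),sense()['q'])
f=viewer.grab_frame('side'); crop(f,'s11.png',260,180,140,110,5)
f=viewer.grab_frame('wrist'); crop(f,'w11.png',205,150,150,150,5);cv2.imwrite('pics/w11f.png',f['image'])
z=f['z_map']
for v in range(170,300,8): print(v,[round(float(z[v,u]),3) for u in (265,275,283,291)])
f=viewer.grab_frame('top'); crop(f,'t11.png',340,175,100,85,8)
E
```

```text
clock: 9.18
tool_pos: [0.5116, -0.2882, 0.1496]
tool_rot: [[0.993, 0.029, -0.112], [0.111, 0.014, 0.994], [0.03, -0.999, 0.01]]
contact_force: [0.5, -0.5, -1.2]
grip_width: 0.186
(array([ 0.50550775, -0.2912891 ,  0.07920637]), array([-0.01115129, -0.0029443 ,  0.99993348])) [-0.66589068  0.34106253 -0.04542647  1.17007244  0.02850412 -0.77742969]
170 [0.23, 0.227, 0.225, 0.225]
178 [0.223, 0.222, 0.221, 0.222]
186 [0.21, 0.207, 0.208, 0.207]
194 [0.196, 0.194, 0.194, 0.195]
202 [0.184, 0.182, 0.184, 0.183]
210 [0.174, 0.173, 0.172, 0.172]
218 [0.164, 0.164, 0.164, 0.164]
226 [0.156, 0.155, 0.155, 0.154]
234 [0.147, 0.15, 0.147, 0.147]
242 [0.141, 0.141, 0.141, 0.141]
250 [0.139, 0.139, 0.14, 0.141]
258 [0.141, 0.141, 0.142, 0.142]
266 [0.142, 0.141, 0.143, 0.144]
274 [0.144, 0.144, 0.145, 0.144]
282 [0.147, 0.146, 0.145, 0.145]
290 [0.346, 0.331, 0.346, 0.347]
298 [0.346, 0.347, 0.35, 0.347]
```

View pics/s11.png

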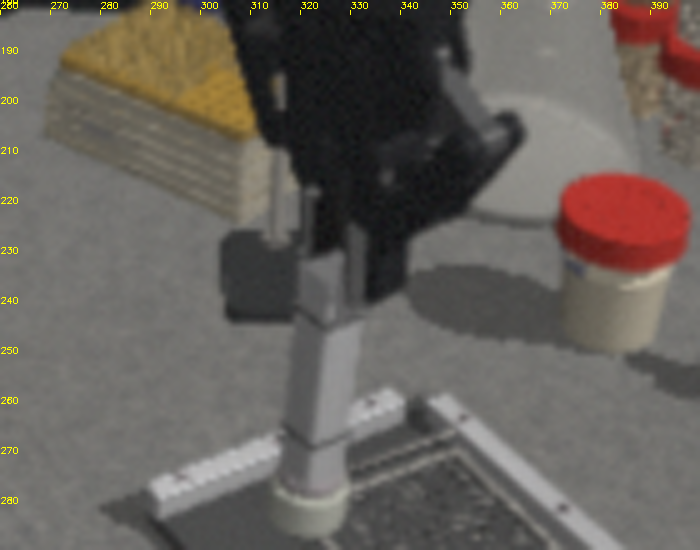

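View pics/w11.png

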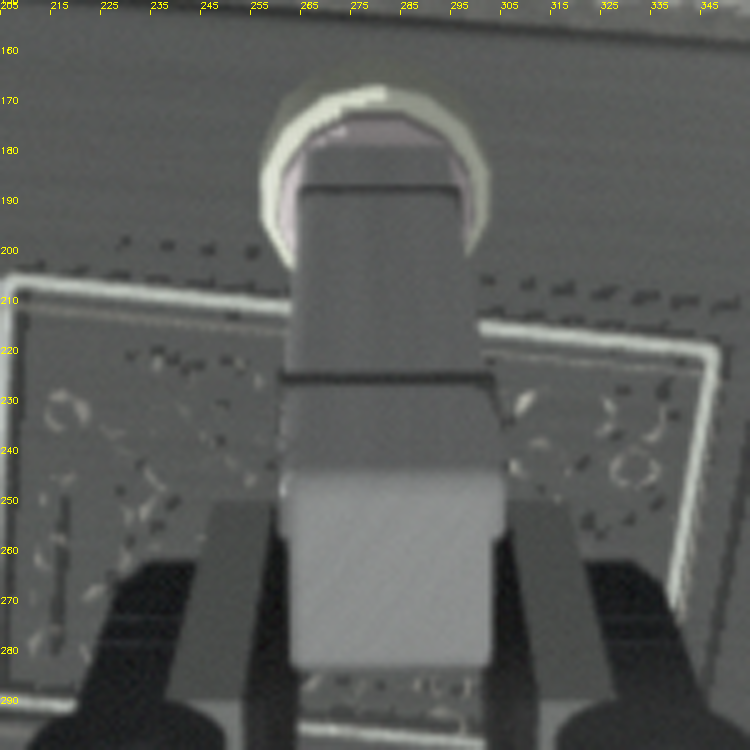

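View pics/t11.png

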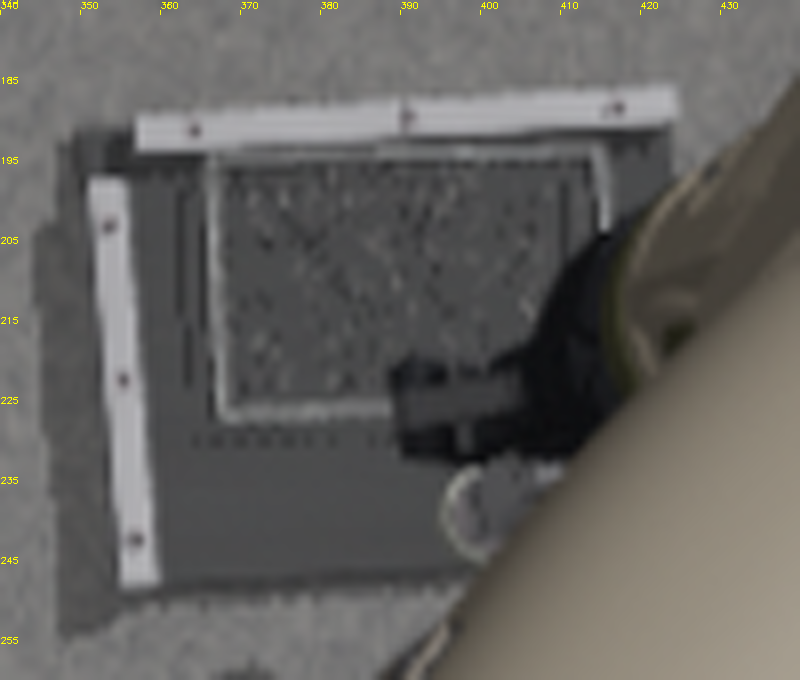

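```bash
cat >> h.py <<'E'
def axis_wrist(vs, us=(270,290), foot_v=None):
    """fit camera-facing handle face (rows vs) -> axis in tool frame, world; top centre"""
    s=sense(); f=viewer.grab_frame('wrist'); Ki=np.linalg.inv(f['intrinsics']);T=f['tool_from_camera']
    P=[]
    for v in range(*vs):
        for u in range(*us):
            z=f['z_map'][v,u]
            if z>0: P.append(T[:3,:3]@(Ki@np.array([u,v,1.])*z)+T[:3,3])
    P=np.array(P); m=np.median(P,0)
    A=np.c_[P[:,1]-m[1],P[:,2]-m[2],np.ones(len(P))]   # x = a*y + b*z + c
    co,*_=np.linalg.lstsq(A,P[:,0]-m[0],rcond=None)
    r=P[:,0]-m[0]-A@co
    a=np.array([-co[0],-1,0]); a/=np.linalg.norm(a)
    return s,f,a,s['tool_rot']@a,m,co,r.std()
E
python3 - <<'E'
from h import *
s,f,a,aw,m,co,sd=axis_wrist((190,240))
print('axis tool',a,'world',aw,'face pt tool',m,sd,'AX',AX)
Ki=np.linalg.inv(f['intrinsics']);T=f['tool_from_camera']
def tp(u,v): z=f['z_map'][v,u]; return T[:3,:3]@(Ki@np.array([u,v,1.])*z)+T[:3,3]
for u,v in [(283,250),(283,262),(283,280)]: print(tp(u,v))
E
```

```text
axis tool [ 0.09620755 -0.99536129  0.        ] world [ 0.07336503 -0.00641697  0.99728451] face pt tool [-0.01965671 -0.00854719 -0.00103305] 0.00024963365359234173 AX [ 0.01872798 -0.99978724  0.00864461]
[-0.01437295 -0.03831141  0.00055485]
[-0.00921107 -0.03795838  0.0005585 ]
[-0.00118686 -0.0373372   0.00056424]
```

```bash
cat >> h.py <<'E'
AX=np.array([.0962,-.9953,.02]);AX/=np.linalg.norm(AX);FT=np.array([-.0075,-.0379,.0005])-.11*AX
E
python3 - <<'E'
from h import *
print('foot',foot())
f=viewer.grab_frame('top')
c=lambda x,y,s=8,x0=340,y0=175:(x0+x/s-.5*(1-1/s),y0+y/s-.5*(1-1/s))
P=lambda x,y,z:px2w(f,*c(x,y),z)
tl,tr,bl=P(206,151,.025),P(608,144,.025),P(217,426,.025)
print(tl,tr,bl,np.linalg.norm(tl-tr),np.linalg.norm(tl-bl))
ang=lambda a,b:np.degrees(np.arctan2(b[1]-a[1],b[0]-a[0]))
print(ang(tr,tl)-90,ang(bl,tl),'centre',(tr+bl)/2,'right mid',tr+(bl-tl)/2)
E
```

```text
foot (array([ 0.49237877, -0.2890745 ,  0.07361304]), array([0.07216043, 0.01295681, 0.99730888]))
[ 0.62150251 -0.22185659  0.025     ] [ 0.62102244 -0.34941793  0.025     ] [ 0.53349686 -0.22099637  0.025     ] 0.12756224509800243 0.08800985398800841
-0.21562821310736524 -0.5600267430618964 centre [ 0.57725965 -0.28520715  0.025     ] right mid [ 0.57701962 -0.34898782  0.025     ]
```

```bash
python3 -m inch '[{"xyz":[0,-0.03,0],"rot":[0.4,-2.1,0],"claw":0.0},{"xyz":[0.01,-0.04,0],"rot":[0.4,-2.1,0],"claw":0.0},{"xyz":[0.03,-0.018,0],"rot":[0,0,0],"claw":0.0},{"xyz":[0.03,0,0],"rot":[0,0,0],"claw":0.0},{"xyz":[0.02,0,0],"rot":[0,0,0],"claw":0.0},{"xyz":[0,0,0],"rot":[0,0,0],"claw":0.0}]'
python3 - <<'E'
from h import *
s,f,a,aw,m,co,sd=axis_wrist((190,240))
print('foot',foot(),'axis',aw)
E
```

```text
clock: 10.18
tool_pos: [0.5985, -0.3748, 0.1366]
tool_rot: [[0.99, 0.089, -0.113], [0.109, 0.041, 0.993], [0.093, -0.995, 0.031]]
contact_force: [-0.1, 0.8, -1.2]
grip_width: 0.186
foot (array([ 0.58616376, -0.37538783,  0.06351223]), array([ 0.00525504, -0.01098608,  0.99992584])) axis [ 0.00782221 -0.03033241  0.99950926]
```

```bash
python3 -m inch '[{"xyz":[0,-0.003,-0.03],"rot":[-0.5,0,0],"claw":0.0},{"xyz":[0,0,-0.018],"rot":[0,0,0],"claw":0.0},{"xyz":[0,0,0],"rot":[0,0,0],"claw":0.0}]'
python3 - <<'E'
from h import *
print('foot',foot())
f=viewer.grab_frame('side'); crop(f,'s12.png',290,210,140,110,5)
f=viewer.grab_frame('wrist');cv2.imwrite('pics/w12.png',f['image'])
E
```

```text
clock: 10.6
tool_pos: [0.5947, -0.3769, 0.0861]
tool_rot: [[0.99, 0.086, -0.111], [0.109, 0.034, 0.993], [0.089, -0.996, 0.025]]
contact_force: [-0.3, -0.8, -0.9]
grip_width: 0.184
foot (array([ 0.5831253 , -0.3780831 ,  0.01323815]), array([ 0.00786648, -0.00384354,  0.99996167]))
```

View pics/s12.png

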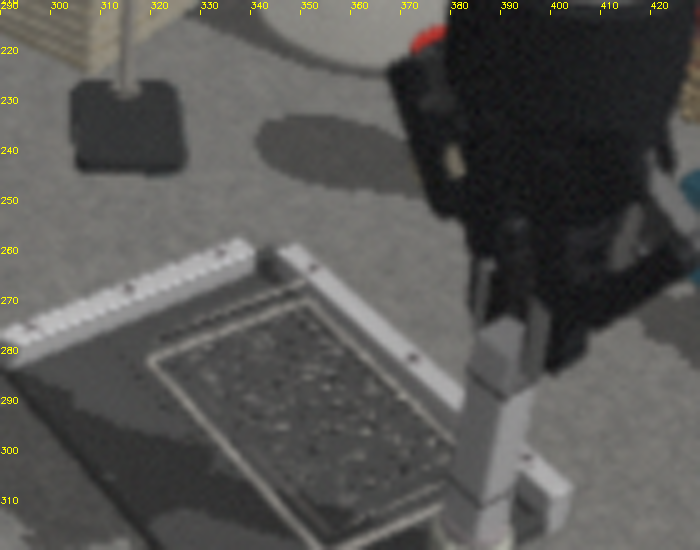

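View pics/w12.png

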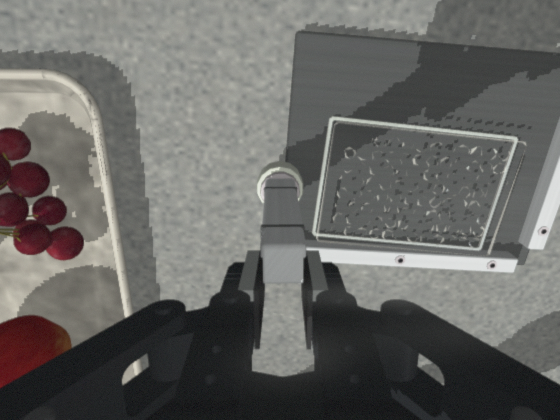

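```bash
python3 -m inch '[{"xyz":[0,0.008,0],"rot":[0,0,0],"claw":0.0},{"xyz":[0,0.006,0],"rot":[0,0,0],"claw":0.0},{"xyz":[0,0.005,0],"rot":[0,0,0],"claw":0.0},{"xyz":[0,0.005,0],"rot":[0,0,0],"claw":0.0}]'
python3 - <<'E'
from h import *
print('foot',foot(),sense()['contact_force'])
f=viewer.grab_frame('wrist');cv2.imwrite('pics/w13.png',f['image'])
E
```

```text
clock: 11.2
tool_pos: [0.5969, -0.3533, 0.0916]
tool_rot: [[0.99, 0.092, -0.111], [0.109, 0.029, 0.994], [0.094, -0.995, 0.019]]
contact_force: [-0.2, -0.6, -2.2]
grip_width: 0.185
foot (array([ 0.58580788, -0.35490511,  0.01860336]), array([0.00163417, 0.00136632, 0.99999773])) [-0.19864354 -0.58735387 -2.17390033]
```

View pics/w13.png

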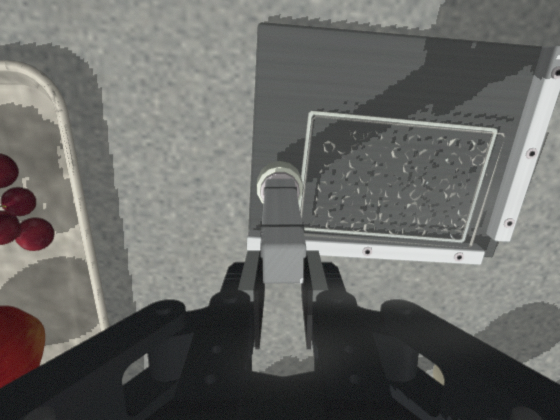

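```bash
python3 -m inch '[{"xyz":[0,0.004,-0.006],"rot":[0,0,0],"claw":0.0},{"xyz":[0,0.004,-0.001],"rot":[0,0,0],"claw":0.0},{"xyz":[0,0.003,-0.001],"rot":[0,0,0],"claw":0.0}]'
python3 - <<'E'
from h import *
print('foot',foot(),sense()['contact_force'])
f=viewer.grab_frame('wrist');cv2.imwrite('pics/w14.png',f['image'])
E
```

```text
clock: 11.62
tool_pos: [0.5973, -0.3415, 0.0835]
tool_rot: [[0.989, 0.092, -0.112], [0.11, 0.028, 0.994], [0.095, -0.995, 0.018]]
contact_force: [-0.9, -1.4, -0.9]
grip_width: 0.186
foot (array([ 0.5862414 , -0.34319436,  0.01047533]), array([9.95366628e-04, 2.28503856e-03, 9.99996894e-01])) [-0.88881855 -1.44859802 -0.94492896]
```

View pics/w14.png

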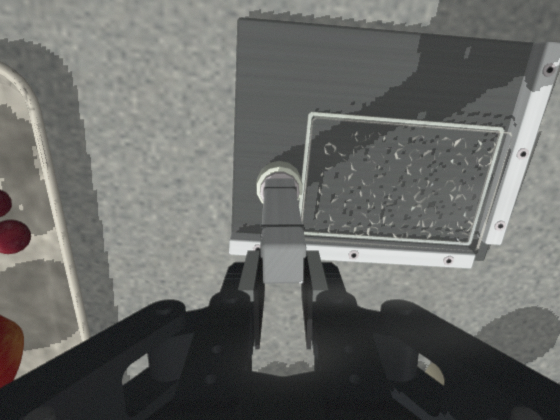

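```bash
python3 -m inch '[{"xyz":[0,0.003,0.002],"rot":[0,0,0],"claw":0.0}]';python3 -m inch '[{"xyz":[0,0.003,0],"rot":[0,0,0],"claw":0.0}]'
python3 - <<'E'
from h import *
print('foot',foot(),sense()['contact_force'])
f=viewer.grab_frame('wrist');crop(f,'w15.png',380,80,180,200,4)
f=viewer.grab_frame('top');crop(f,'t15.png',340,175,100,85,8)
E
```

```text
clock: 11.8
tool_pos: [0.5969, -0.3378, 0.0848]
tool_rot: [[0.99, 0.091, -0.112], [0.11, 0.029, 0.994], [0.094, -0.995, 0.019]]
contact_force: [-0.2, -1.4, -1.4]
grip_width: 0.185
clock: 11.92
tool_pos: [0.5973, -0.3358, 0.0853]
tool_rot: [[0.99, 0.092, -0.111], [0.109, 0.027, 0.994], [0.094, -0.995, 0.017]]
contact_force: [0.8, -4.0, -0.5]
grip_width: 0.187
foot (array([ 0.5861993 , -0.33749913,  0.01232209]), array([0.00133369, 0.00338269, 0.99999339])) [ 0.79539184 -3.99365454 -0.49388185]
```

View pics/w15.png

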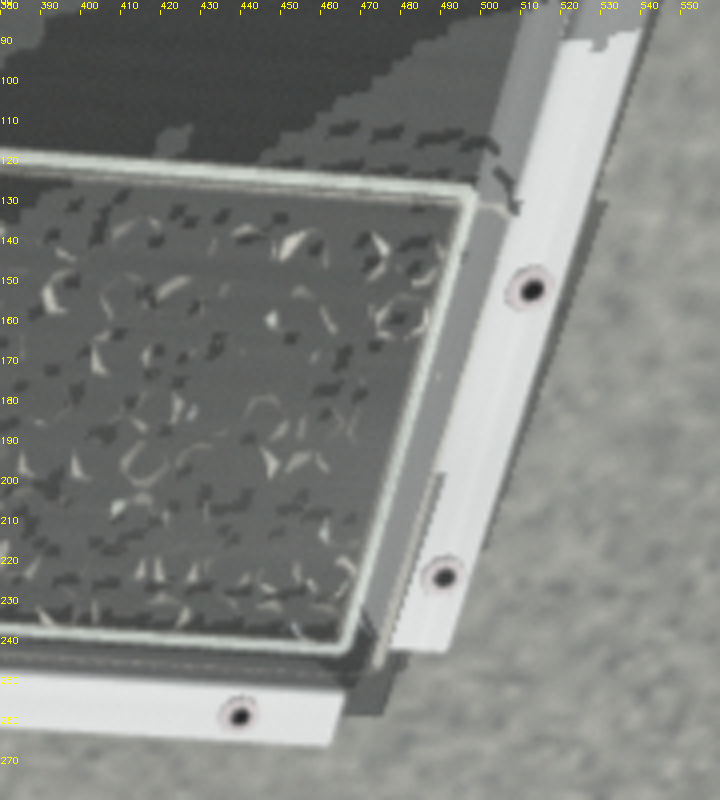

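View pics/t15.png

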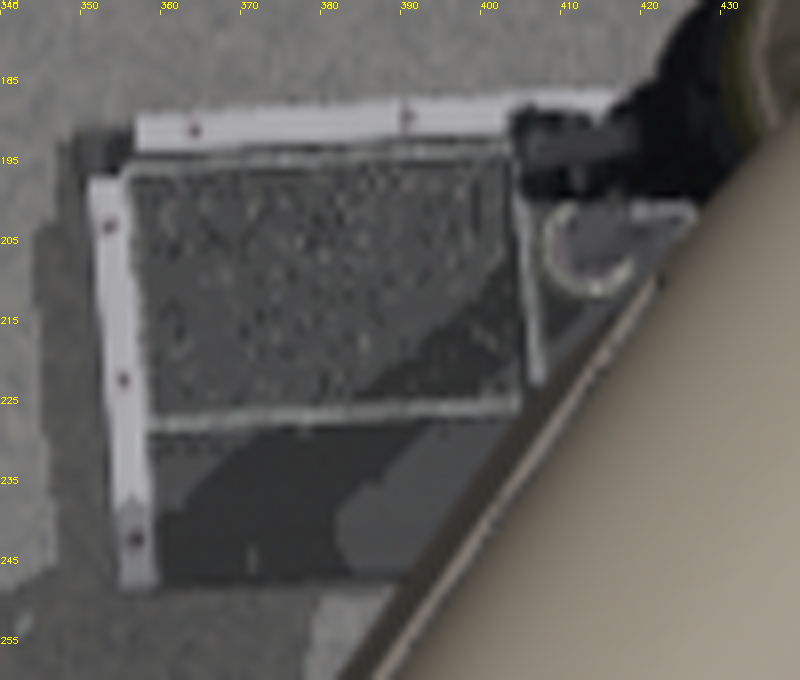

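The left edge is now against the left fence (−4 N reaction). A gap of about 1 px (2 mm) remains at the far fence, so I'll retreat and give a gentle +x push.

```bash
python3 -m inch '[{"xyz":[0,-0.015,0],"rot":[0,0,0],"claw":0.0},{"xyz":[0,-0.01,0.02],"rot":[0,0,0],"claw":0.0},{"xyz":[0,0,0.035],"rot":[0,0,0],"claw":0.0},{"xyz":[-0.04,0,0.01],"rot":[0,0,0],"claw":0.0},{"xyz":[-0.04,0.02,0],"rot":[0,0,0],"claw":0.0},{"xyz":[-0.01,0.04,0],"rot":[0,0,0],"claw":0.0},{"xyz":[0,0.03,0],"rot":[0,0,0],"claw":0.0},{"xyz":[0,0,0],"rot":[0,0,0],"claw":0.0}]'
python3 - <<'E'
from h import *
s,f,a,aw,m,co,sd=axis_wrist((190,240))
print('foot',foot(),'axis',aw)
E
```

```text
clock: 13.02
tool_pos: [0.5024, -0.2709, 0.1497]
tool_rot: [[0.99, 0.09, -0.108], [0.105, 0.038, 0.994], [0.093, -0.995, 0.028]]
contact_force: [0.3, -0.3, -0.7]
grip_width: 0.187
foot (array([ 0.49149584, -0.27303829,  0.07672699]), array([ 0.00318771, -0.00694573,  0.9999708 ])) axis [ 0.00627085 -0.02775136  0.99959519]
```

```bash
python3 -m inch '[{"xyz":[0.004,0.004,-0.03],"rot":[0,0,0],"claw":0.0},{"xyz":[0.004,0.002,-0.03],"rot":[0,0,0],"claw":0.0},{"xyz":[0,0,-0.003],"rot":[0,0,0],"claw":0.0},{"xyz":[0,0,0],"rot":[0,0,0],"claw":0.0}]'
python3 - <<'E'
from h import *
print('foot',foot(),sense()['contact_force'])
f=viewer.grab_frame('side'); crop(f,'s16.png',270,210,140,110,5)
f=viewer.grab_frame('top');crop(f,'t16.png',340,175,100,85,8)
E
```

```text
clock: 13.58
tool_pos: [0.5128, -0.2712, 0.0865]
tool_rot: [[0.99, 0.093, -0.105], [0.102, 0.035, 0.994], [0.096, -0.995, 0.025]]
contact_force: [0.2, -0.5, -0.4]
grip_width: 0.186
foot (array([ 0.50175545, -0.27222688,  0.01352337]), array([ 3.14037757e-04, -5.14023971e-03,  9.99986740e-01])) [ 0.22127585 -0.48439405 -0.36612024]
```

View pics/s16.png

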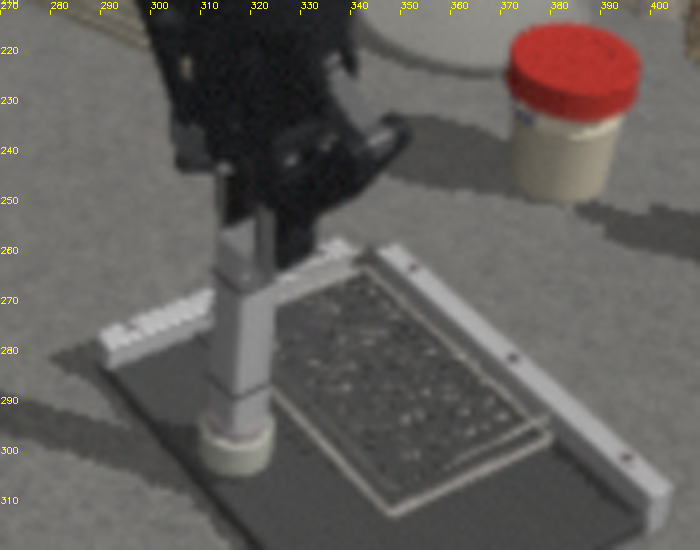

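View pics/t16.png

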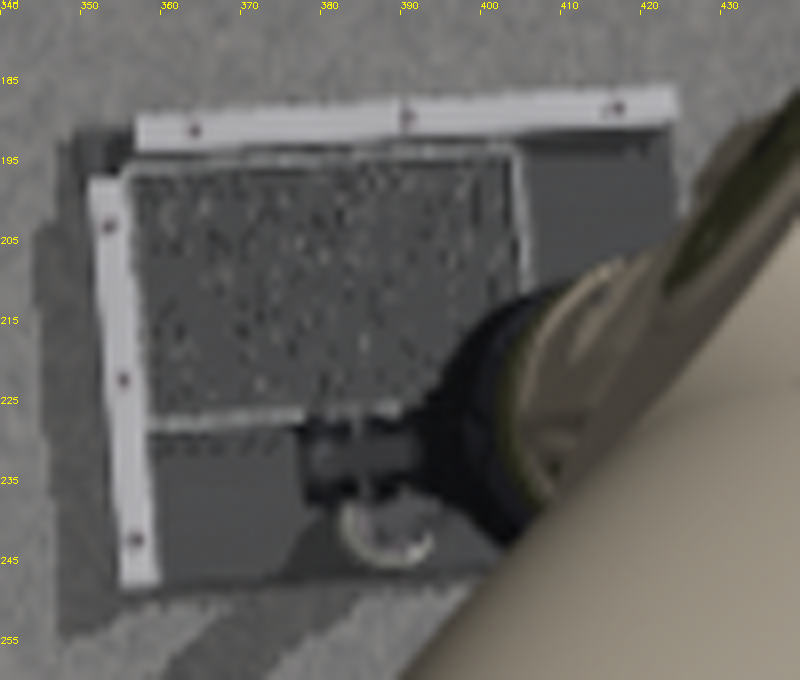

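```bash
python3 -m inch '[{"xyz":[0.009,0,-0.001],"rot":[0,0,0],"claw":0.0},{"xyz":[0.004,0,-0.003],"rot":[0,0,0],"claw":0.0}]';python3 -m inch '[{"xyz":[0.003,0,-0.001],"rot":[0,0,0],"claw":0.0}]';  python3 - <<'E'
from h import *
print('foot',foot(),sense()['contact_force'])
f=viewer.grab_frame('top');crop(f,'t17.png',340,175,100,85,8)
E
```

```text
clock: 13.92
tool_pos: [0.5278, -0.2725, 0.0851]
tool_rot: [[0.99, 0.097, -0.104], [0.101, 0.032, 0.994], [0.1, -0.995, 0.022]]
contact_force: [0.5, -0.6, -0.8]
grip_width: 0.182
clock: 14.05
tool_pos: [0.5314, -0.2725, 0.0842]
tool_rot: [[0.99, 0.097, -0.104], [0.102, 0.032, 0.994], [0.1, -0.995, 0.022]]
contact_force: [0.1, 0.9, -1.2]
grip_width: 0.185
foot (array([ 0.52061621, -0.27379609,  0.01116716]), array([-0.00390664, -0.00204756,  0.99999027])) [ 0.06894853  0.92314638 -1.17030878]
```

View pics/t17.png

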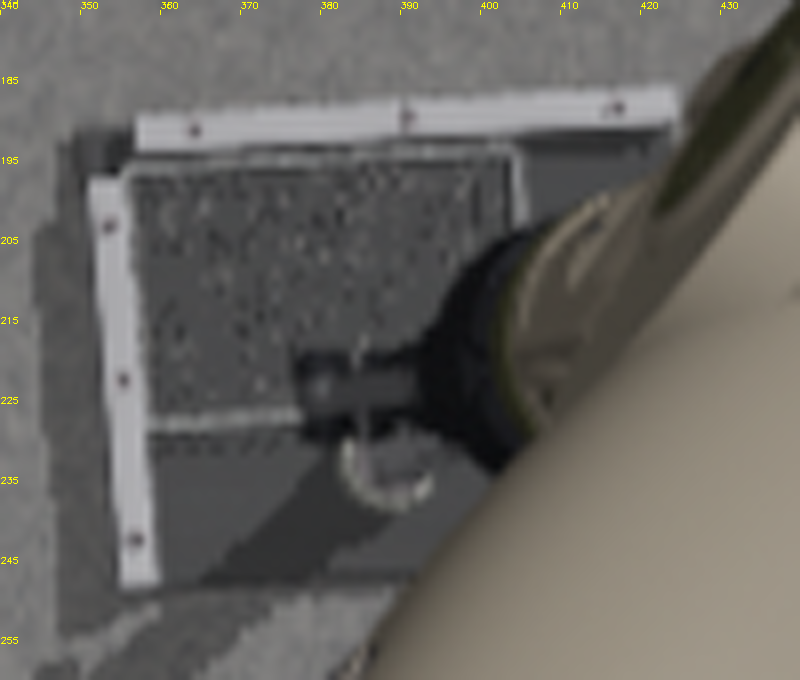

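```bash
python3 -m inch '[{"xyz":[0.003,0,0.001],"rot":[0,0,0],"claw":0.0}]';python3 -m inch '[{"xyz":[0.002,0,0.001],"rot":[0,0,0],"claw":0.0}]';  python3 - <<'E'
from h import *
print('foot',foot(),sense()['contact_force'])
f=viewer.grab_frame('top');crop(f,'t18.png',340,175,100,85,8)
E
```

```text
clock: 14.22
tool_pos: [0.5346, -0.2724, 0.0851]
tool_rot: [[0.99, 0.097, -0.104], [0.102, 0.032, 0.994], [0.1, -0.995, 0.022]]
contact_force: [-0.2, -0.3, -0.7]
grip_width: 0.184
clock: 14.35
tool_pos: [0.5365, -0.2722, 0.086]
tool_rot: [[0.99, 0.097, -0.105], [0.102, 0.032, 0.994], [0.099, -0.995, 0.022]]
contact_force: [-1.6, -0.4, -0.9]
grip_width: 0.186
foot (array([ 0.52571671, -0.27344123,  0.012961  ]), array([-0.00306708, -0.00234579,  0.99999255])) [-1.6205366  -0.43621856 -0.88301728]
```

View pics/t18.png

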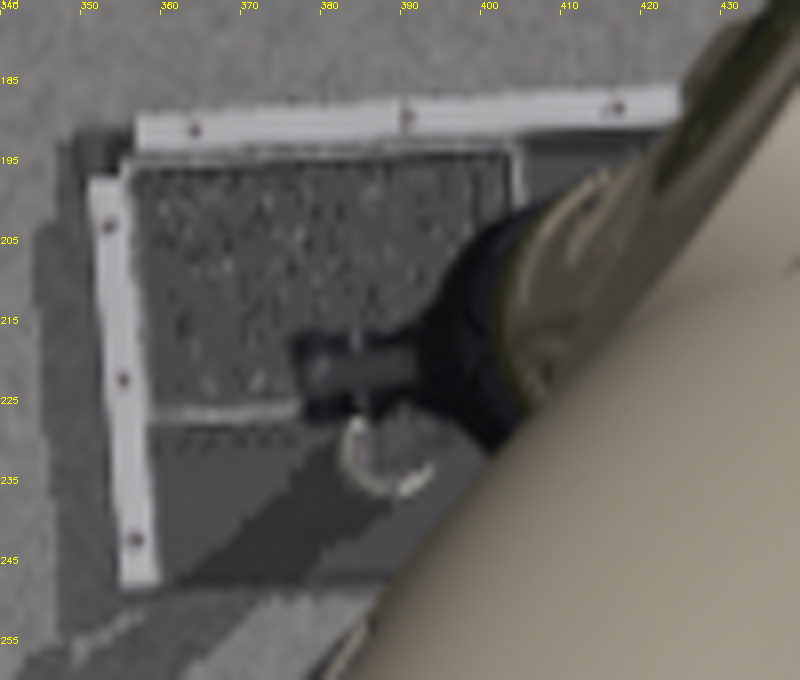

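The left end of the far edge touches the fence, but the right end still shows a small gap, so I'll keep pushing.

```bash
python3 -m inch '[{"xyz":[0.002,0,0],"rot":[0,0,0],"claw":0.0}]';python3 -m inch '[{"xyz":[0.002,0,0],"rot":[0,0,0],"claw":0.0}]';  python3 - <<'E'
from h import *
print('foot',foot(),sense()['contact_force'])
f=viewer.grab_frame('top');crop(f,'t19.png',340,175,100,85,8)
E
```

```text
clock: 14.52
tool_pos: [0.5382, -0.272, 0.0859]
tool_rot: [[0.99, 0.096, -0.105], [0.102, 0.032, 0.994], [0.099, -0.995, 0.022]]
contact_force: [-0.7, 0.5, -1.1]
grip_width: 0.184
clock: 14.65
tool_pos: [0.5396, -0.2718, 0.0856]
tool_rot: [[0.99, 0.094, -0.104], [0.102, 0.033, 0.994], [0.097, -0.995, 0.023]]
contact_force: [-2.8, 0.7, -1.6]
grip_width: 0.183
foot (array([ 0.52860306, -0.27300526,  0.01263776]), array([-7.21720163e-04, -2.96190280e-03,  9.99995353e-01])) [-2.82739358  0.68585495 -1.58909575]
```

View pics/t19.png

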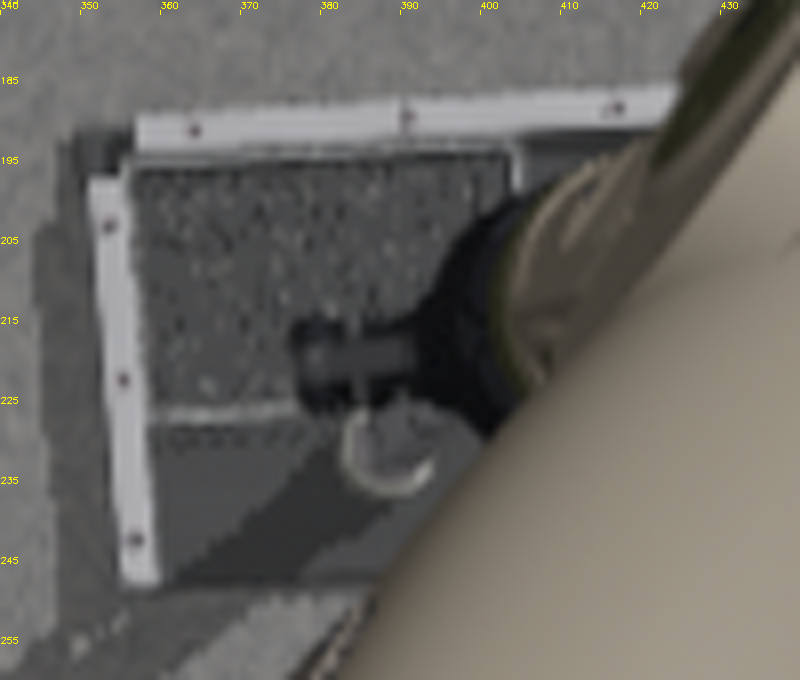

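The push at mid-edge stalls, so I'll back off and push at the right end of the near edge for more turning moment.

```bash
python3 -m inch '[{"xyz":[-0.015,0,0.001],"rot":[0,0,0],"claw":0.0},{"xyz":[0,-0.02,0],"rot":[0,0,0],"claw":0.0},{"xyz":[0,-0.02,0],"rot":[0,0,0],"claw":0.0},{"xyz":[0,0,0],"rot":[0,0,0],"claw":0.0}]';  python3 - <<'E'
from h import *
s,f,a,aw,m,co,sd=axis_wrist((190,240))
print('foot',foot(),sense()['contact_force'],'axis',aw)
cv2.imwrite('pics/w20.png',f['image'])
f=viewer.grab_frame('top');crop(f,'t20.png',340,175,100,85,8)
E
```

```text
clock: 15.2
tool_pos: [0.525, -0.3158, 0.0879]
tool_rot: [[0.99, 0.099, -0.104], [0.102, 0.031, 0.994], [0.101, -0.995, 0.02]]
contact_force: [0.0, 0.3, -0.9]
grip_width: 0.185
foot (array([ 0.51420251, -0.31617792,  0.01471962]), array([-0.00464358, -0.00142906,  0.9999882 ])) [ 0.13295359 -0.59449631 -1.60520974] axis [-0.00139347 -0.02048028  0.99978929]
```

View pics/w20.png

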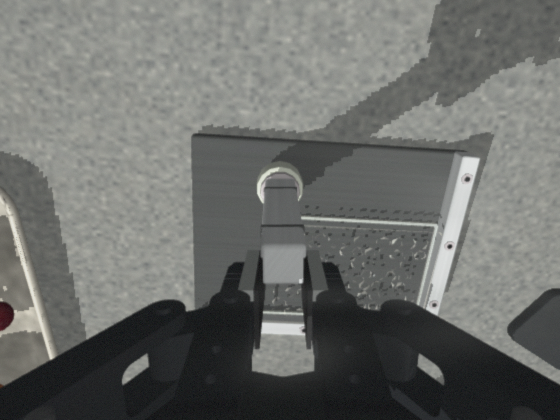

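View pics/t20.png

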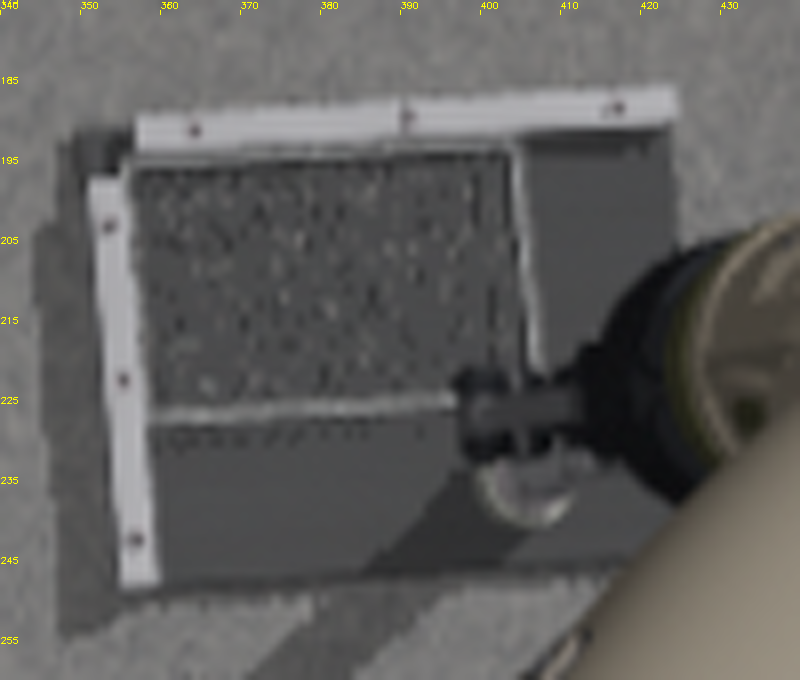

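```bash
python3 -m inch '[{"xyz":[0.008,0.001,-0.002],"rot":[0,0,0],"claw":0.0},{"xyz":[0.003,0,-0.001],"rot":[0,0,0],"claw":0.0}]';python3 -m inch '[{"xyz":[0.003,0,0],"rot":[0,0,0],"claw":0.0}]';python3 -m inch '[{"xyz":[0.002,0,0],"rot":[0,0,0],"claw":0.0}]';  python3 - <<'E'
from h import *
print('foot',foot(),sense()['contact_force'])
f=viewer.grab_frame('top');crop(f,'t21.png',340,175,100,85,8)
E
```

```text
clock: 15.55
tool_pos: [0.5364, -0.3124, 0.0844]
tool_rot: [[0.99, 0.098, -0.106], [0.103, 0.032, 0.994], [0.101, -0.995, 0.022]]
contact_force: [-0.0, 0.0, -0.7]
grip_width: 0.187
clock: 15.68
tool_pos: [0.5394, -0.3119, 0.0841]
tool_rot: [[0.99, 0.097, -0.106], [0.104, 0.033, 0.994], [0.099, -0.995, 0.022]]
contact_force: [-1.4, -0.5, 0.9]
grip_width: 0.189
clock: 15.8
tool_pos: [0.5411, -0.3116, 0.084]
tool_rot: [[0.99, 0.095, -0.107], [0.104, 0.033, 0.994], [0.098, -0.995, 0.022]]
contact_force: [-3.2, -0.0, 0.7]
grip_width: 0.184
foot (array([ 0.53022763, -0.31285686,  0.01099426]), array([-0.00174518, -0.00247299,  0.99999542])) [-3.23714621 -0.0086955   0.66906951]
```

View pics/t21.png

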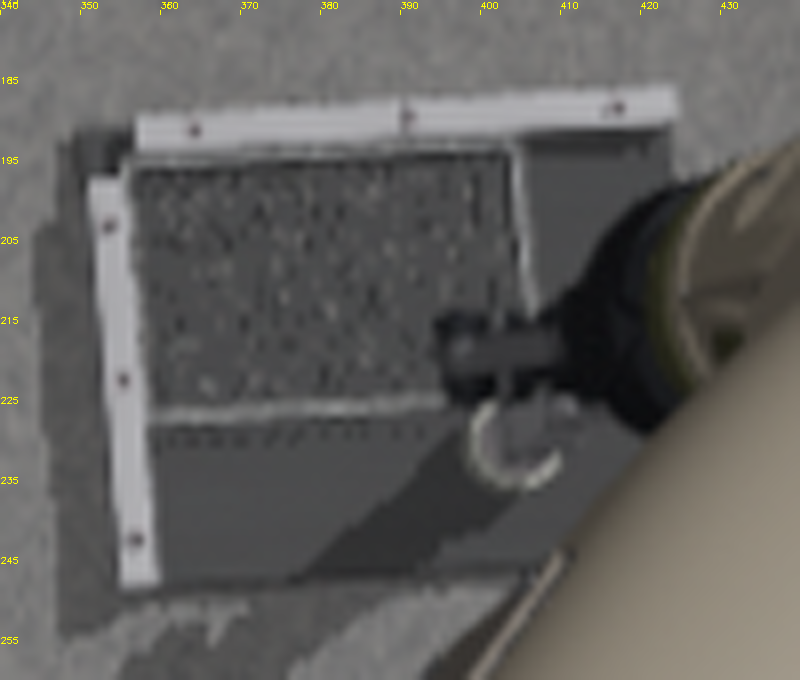

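No motion at 3.2 N at the right end suggests the plate is flush. I'll back off and measure the gaps with sub-pixel line fits.

```bash
python3 -m inch '[{"xyz":[-0.015,0,0.001],"rot":[0,0,0],"claw":0.0},{"xyz":[-0.015,-0.01,0.02],"rot":[0,0,0],"claw":0.0},{"xyz":[-0.01,-0.01,0.03],"rot":[0,0,0],"claw":0.0},{"xyz":[0,0,0.02],"rot":[0,0,0],"claw":0.0},{"xyz":[0,0,0],"rot":[0,0,0],"claw":0.0}]';  python3 - <<'E'
from h import *
print('foot',foot())
f=viewer.grab_frame('top');g=cv2.cvtColor(f['image'],6).astype(int)
print('cols at x'); 
for u in (362,370,378,386,394,400): print(u,g[186:200,u])
print('rows')
for v in (200,206,212,218,224): print(v,g[v,350:364])
for u in (362,374,386,398): print('near',u,g[220:232,u])
crop(f,'t22.png',340,175,100,85,8)
f=viewer.grab_frame('wrist');cv2.imwrite('pics/w22.png',f['image'])
E
```

```text
clock: 16.48
tool_pos: [0.4973, -0.3305, 0.1563]
tool_rot: [[0.99, 0.096, -0.107], [0.104, 0.035, 0.994], [0.1, -0.995, 0.025]]
contact_force: [-0.0, -0.0, -1.3]
grip_width: 0.185
foot (array([ 0.48644685, -0.3315044 ,  0.08329011]), array([-0.00294498, -0.00513327,  0.99998249]))
cols at x
362 [119 121 122 150 169 168 174 151 115 113  67  78  74  77]
370 [118 125 144 165 173 174 156 121 114  87  61  78  81  76]
378 [122 122 154 177 173 175 149 106 111  63  76  79  87  91]
386 [123 143 169 174 173 167 136 103  88  62  65  73 100  97]
394 [114 145 177 173 175 151 113 114  51  63  77  77  76  76]
400 [130 160 175 173 172 145 106 108  64  76  74  73  73  75]
rows
200 [ 80 149 168 173 173 156 118  82  76  76  92  79  76  85]
206 [ 83  86 166 171 172 175 123 102  79  75  75  70  63  73]
212 [ 85  81 150 168 172 173 166 129  85  76  76  66  74  76]
218 [ 85  82  87 167 172 173 176 136  99  79  77  86  89  91]
224 [ 82  76  81 152 165 167 174 168 125  75  64  76  77  77]
near 362 [ 83  87  81  81  77  88 121 117  68  74  73  75]
near 374 [ 76  75  84  85  75 103 111  84  68  64  75  78]
near 386 [ 84  75  77  76  88 108 102  73  74  74  75  77]
near 398 [ 67  66  76  78 113 116  64  74  74  75  75  74]
```

View pics/w22.png

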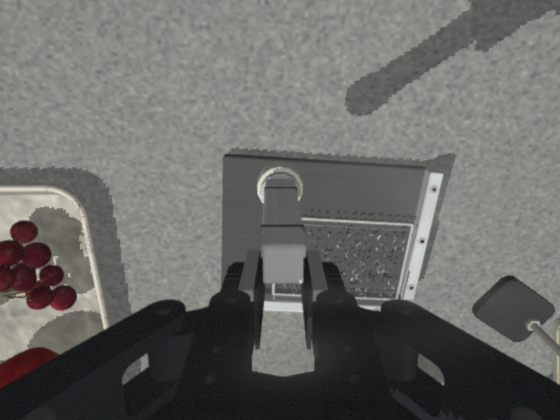

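View pics/t22.png

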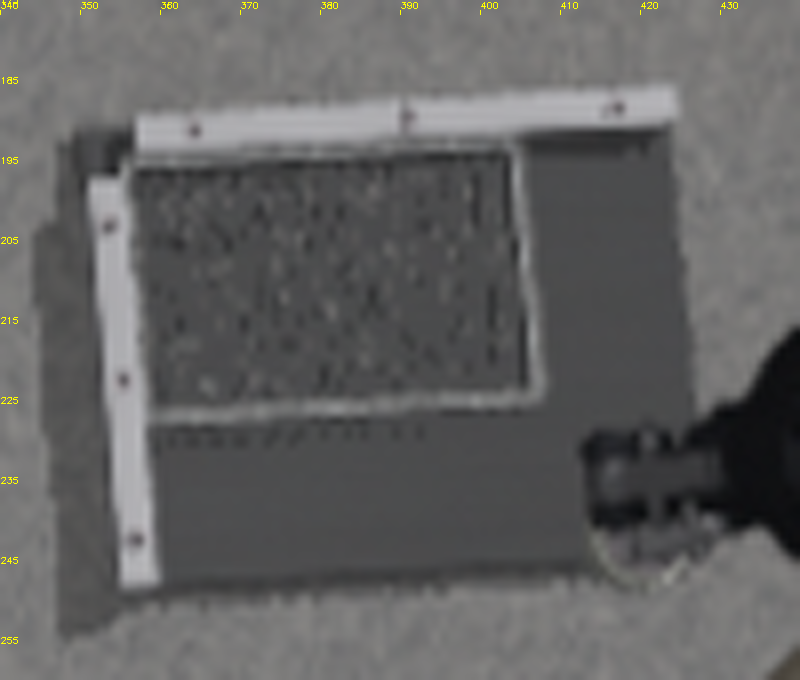

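Run:
```python
from h import *
f=viewer.grab_frame('top')
for u,a,b in [(362,227.6,193.6),(374,226.6,192.8),(386,226.2,192.2),(398,225.4,191.5)]:
    A,B=px2w(f,u,a,.025),px2w(f,u,b,.022); print(u,(B-A)[:2])
g=cv2.cvtColor(f['image'],6).astype(int)
for v in (200,210,220): print(v,g[v,400:412], g[v,352:362])
for v,l,r in [(200,355.6,406),(210,356.7,406.6),(220,357.4,408)]:
    A,B=px2w(f,l,v,.022),px2w(f,r,v,.025); print((A-B)[:2])
```

```text
362 [ 0.08760663 -0.00466181]
374 [ 0.0871516  -0.00503537]
386 [ 0.08769712 -0.00546118]
398 [ 0.087489   -0.00584661]
200 [ 78  84  77  54 116 116  83  75  74  75  76  75] [168 172 173 156 118  82  77  76  92  79]
210 [ 75  67  74  83  76 112 115  83  76  76  76  75] [160 170 172 173 165 106  78  67  74  76]
220 [ 75  64  74  75  75  54 115 116  83  75  75  76] [ 77 165 171 172 173 143  97  77  75  75]
[0.00335358 0.12704656]
[0.00327265 0.12537718]
[0.00325775 0.12673769]
```

The rims sit directly against both fences along their full length. The near edge and fence are parallel to sub-pixel accuracy, with no dark gap, so the plate is home. I'll carry the pusher back.

```bash
python3 -m inch '[{"xyz":[-0.02,0.01,0.02],"rot":[0,0,0],"claw":0.0},{"xyz":[-0.01,0.04,0],"rot":[0,0,0],"claw":0.0},{"xyz":[0,0.05,0],"rot":[0,0,0],"claw":0.0},{"xyz":[0,0.05,0],"rot":[0,0,0],"claw":0.0},{"xyz":[0,0.05,0],"rot":[0,0,0],"claw":0.0},{"xyz":[0,0.05,0],"rot":[0,0,0],"claw":0.0},{"xyz":[0,0.05,0],"rot":[0,0,0],"claw":0.0},{"xyz":[0,0,0],"rot":[0,0,0],"claw":0.0}]';python3 -c "
from h import *
print(foot())"
```

```text
clock: 17.62
tool_pos: [0.4592, -0.0171, 0.1629]
tool_rot: [[0.991, 0.081, -0.108], [0.105, 0.048, 0.993], [0.086, -0.996, 0.039]]
contact_force: [-0.2, -0.2, -0.6]
grip_width: 0.188
(array([ 0.44727185, -0.01722319,  0.09006896]), array([ 0.01235038, -0.01751992,  0.99977023]))
```

```bash
python3 -m inch '[{"xyz":[0,0.04,0],"rot":[-1,-0.7,0],"claw":0.0},{"xyz":[0,0.05,0],"rot":[0,0,0],"claw":0.0},{"xyz":[0,0.05,0],"rot":[0,0,0],"claw":0.0},{"xyz":[0,0.05,0],"rot":[0,0,0],"claw":0.0},{"xyz":[0.01,0.05,0],"rot":[0,0,0],"claw":0.0},{"xyz":[0.01,0.05,0],"rot":[0,0,0],"claw":0.0},{"xyz":[0.005,0.03,0],"rot":[0,0,0],"claw":0.0},{"xyz":[0,0,0],"rot":[0,0,0],"claw":0.0}]';python3 - <<'E'
from h import *
s,f,a,aw,m,co,sd=axis_wrist((190,240))
print('foot',foot(),'axis',aw)
crop(f,'w23.png',205,130,150,150,5)
E
```

```text
clock: 18.62
tool_pos: [0.4841, 0.3074, 0.1547]
tool_rot: [[0.991, 0.087, -0.103], [0.101, 0.025, 0.995], [0.089, -0.996, 0.016]]
contact_force: [0.1, -0.3, -1.4]
grip_width: 0.187
foot (array([0.47214264, 0.30450945, 0.08168129]), array([0.00757876, 0.0056289 , 0.99995544])) axis [ 0.01062516 -0.01474999  0.99983476]
```

View pics/w23.png

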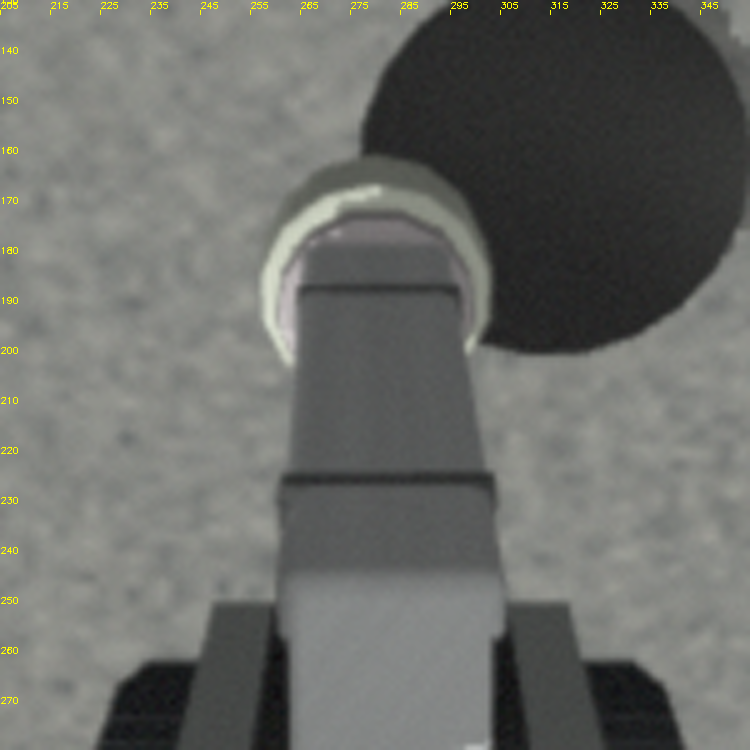

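```bash
python3 -m inch '[{"xyz":[0.003,0.032,-0.01],"rot":[0.3,-0.5,0],"claw":0.0},{"xyz":[0.001,0,-0.03],"rot":[0,0,0],"claw":0.0},{"xyz":[0,0,-0.02],"rot":[0,0,0],"claw":0.0},{"xyz":[0,0,0],"rot":[0,0,0],"claw":0.0}]';python3 - <<'E'
from h import *
s,f,a,aw,m,co,sd=axis_wrist((190,240))
F,A=foot();print('foot',F,A,'axis',aw)
cv2.imwrite('pics/w24.png',f['image'])
C=np.linalg.inv(f['tool_from_camera'])
th=np.linspace(0,2*np.pi,9)
for t in th[:-1]:
    X=np.array([.4775+.035*np.cos(t),.3375+.035*np.sin(t),.006]); c=C[:3,:3]@(s['tool_rot'].T@(X-s['tool_pos']))+C[:3,3]; print((f['intrinsics']@c/c[2])[:2].round(0),end=' ')
f=viewer.grab_frame('side'); crop(f,'s24.png',150,100,140,110,5)
E
```

```text
clock: 19.18
tool_pos: [0.488, 0.3326, 0.0911]
tool_rot: [[0.991, 0.092, -0.095], [0.093, 0.025, 0.995], [0.094, -0.995, 0.016]]
contact_force: [-0.1, -0.5, -1.2]
grip_width: 0.185
foot [0.47757406 0.3313085  0.01917884] [3.23730108e-04 3.12790193e-03 9.99995056e-01] axis [ 0.00415402 -0.01613097  0.99986126]
[284. 224.] [319. 214.] [338. 183.] [328. 147.] [294. 129.] [256. 141.] [239. 175.] [251. 209.]
```

View pics/w24.png

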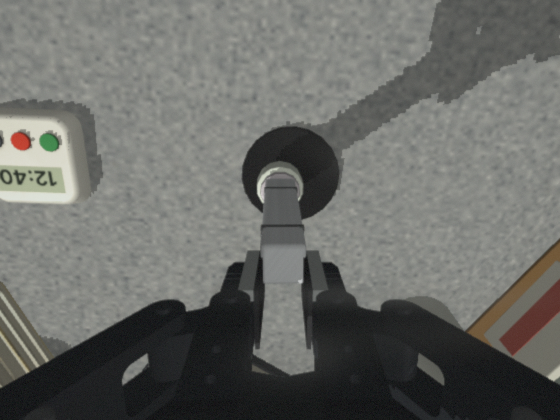

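View pics/s24.png

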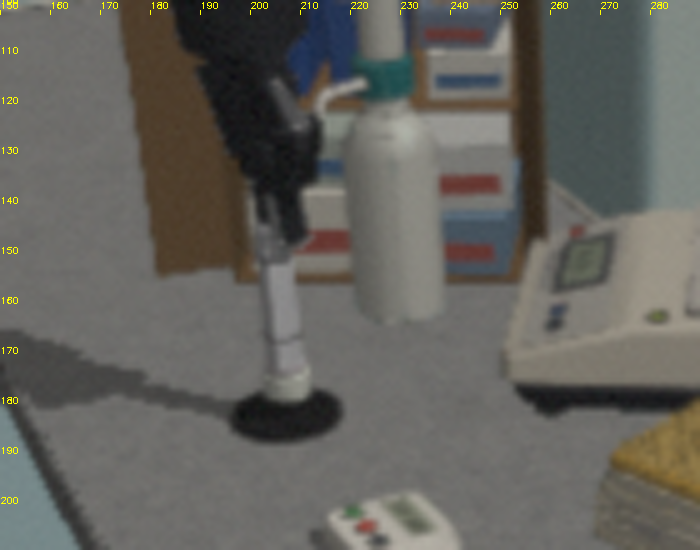

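```bash
python3 -m inch '[{"xyz":[0,0.0055,-0.006],"rot":[0,0,0],"claw":0.0},{"xyz":[0,0,-0.003],"rot":[0,0,0],"claw":0.0},{"xyz":[0,0,0],"rot":[0,0,0],"claw":0.0}]';python3 -c "
from h import *
print(foot())"; python3 -m inch '[{"xyz":[0,0,-0.002],"rot":[0,0,0],"claw":0.0}]';python3 -m inch '[{"xyz":[0,0,-0.0015],"rot":[0,0,0],"claw":0.0}]';python3 -c "
from h import *
print(foot())"
```

```text
clock: 19.65
tool_pos: [0.4912, 0.3394, 0.0862]
tool_rot: [[0.991, 0.099, -0.095], [0.092, 0.029, 0.995], [0.101, -0.995, 0.019]]
contact_force: [0.4, -0.3, -1.3]
grip_width: 0.186
(array([0.48056613, 0.33809543, 0.01319449]), array([-5.17999656e-03,  1.58522807e-04,  9.99986571e-01]))
clock: 19.77
tool_pos: [0.4915, 0.3397, 0.0846]
tool_rot: [[0.99, 0.1, -0.095], [0.092, 0.029, 0.995], [0.102, -0.995, 0.02]]
contact_force: [0.4, -0.7, -1.5]
grip_width: 0.186
clock: 19.9
tool_pos: [0.4915, 0.3397, 0.0831]
tool_rot: [[0.99, 0.1, -0.095], [0.092, 0.029, 0.995], [0.102, -0.995, 0.02]]
contact_force: [0.4, 0.6, -1.3]
grip_width: 0.188
(array([0.48088474, 0.33844322, 0.01007575]), array([-6.07410291e-03, -3.05587242e-04,  9.99981506e-01]))
```

```bash
python3 -m inch '[{"xyz":[-0.003,0,-0.0015],"rot":[0,0.3,0],"claw":0.0}]';python3 -m inch '[{"xyz":[0,0,-0.0015],"rot":[0,0,0],"claw":0.0}]';python3 -m inch '[{"xyz":[0,0,-0.001],"rot":[0,0,0],"claw":0.0}]';python3 - <<'E'
from h import *
s,f,a,aw,m,co,sd=axis_wrist((190,240))
print(foot(),aw)
f=viewer.grab_frame('side'); crop(f,'s25.png',170,120,80,80,8)
E
```

```text
clock: 20.02
tool_pos: [0.4885, 0.3398, 0.0816]
tool_rot: [[0.991, 0.095, -0.095], [0.093, 0.029, 0.995], [0.097, -0.995, 0.02]]
contact_force: [-0.3, -0.9, -1.4]
grip_width: 0.185
clock: 20.15
tool_pos: [0.4882, 0.3397, 0.0799]
tool_rot: [[0.991, 0.094, -0.095], [0.093, 0.029, 0.995], [0.097, -0.995, 0.02]]
contact_force: [0.5, 0.1, -2.0]
grip_width: 0.184
clock: 20.27
tool_pos: [0.4881, 0.3397, 0.0788]
tool_rot: [[0.991, 0.094, -0.095], [0.093, 0.029, 0.995], [0.096, -0.995, 0.02]]
contact_force: [0.3, 0.1, -1.7]
grip_width: 0.187
(array([0.47703027, 0.33839454, 0.00567186]), array([-1.30410294e-04, -1.01175977e-04,  9.99999986e-01])) [ 0.00234627 -0.01998214  0.99979758]
```

View pics/s25.png

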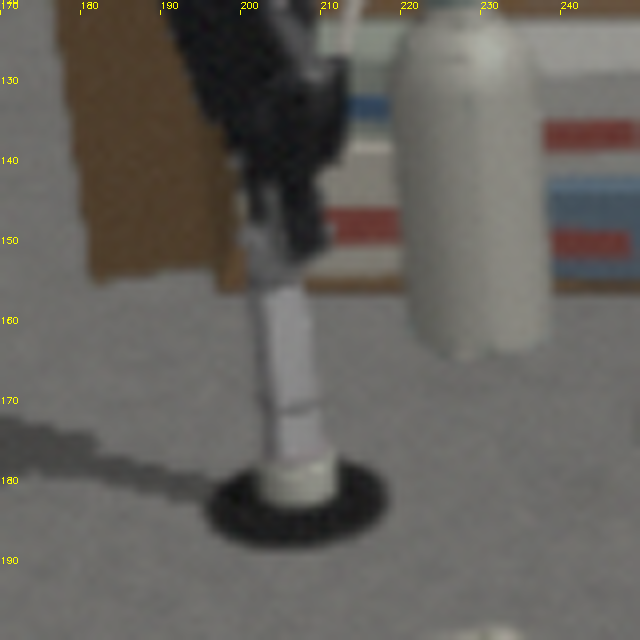

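```bash
python3 -m inch '[{"xyz":[0,0,-0.001],"rot":[0,0,0],"claw":0.0}]'|grep -E 'pos|force';python3 -m inch '[{"xyz":[0,0,-0.001],"rot":[0,0,0],"claw":0.0}]'|grep -E 'pos|force';python3 -m inch '[{"xyz":[0,0,-0.001],"rot":[0,0,0],"claw":0.0}]'|grep -E 'pos|force'
```

```text
tool_pos: [0.4882, 0.3397, 0.0778]
contact_force: [-0.2, 0.6, -1.0]
tool_pos: [0.4882, 0.3397, 0.0768]
contact_force: [-0.1, -0.2, -0.9]
tool_pos: [0.4889, 0.3399, 0.0765]
contact_force: [-0.1, -0.8, 7.0]
```

Touchdown, with 7 N upward. I'll release.

```bash
python3 -m inch '[{"xyz":[0,0,0],"rot":[0,0,0],"claw":0.025},{"xyz":[0,0,0],"rot":[0,0,0],"claw":0.04},{"xyz":[0,0,0],"rot":[0,0,0],"claw":0.07},{"xyz":[0,0,0],"rot":[0,0,0],"claw":0.0854},{"xyz":[0,0,0],"rot":[0,0,0],"claw":0.0854}]';python3 - <<'E'
from h import *
f=viewer.grab_frame('side'); crop(f,'s26.png',170,110,80,90,7)
f=viewer.grab_frame('wrist'); cv2.imwrite('pics/w26.png',f['image'])
E
```

```text
clock: 21.38
tool_pos: [0.489, 0.3401, 0.0766]
tool_rot: [[0.991, 0.096, -0.095], [0.092, 0.03, 0.995], [0.098, -0.995, 0.021]]
contact_force: [-0.5, -0.3, 0.5]
grip_width: 0.995
```

View pics/s26.png

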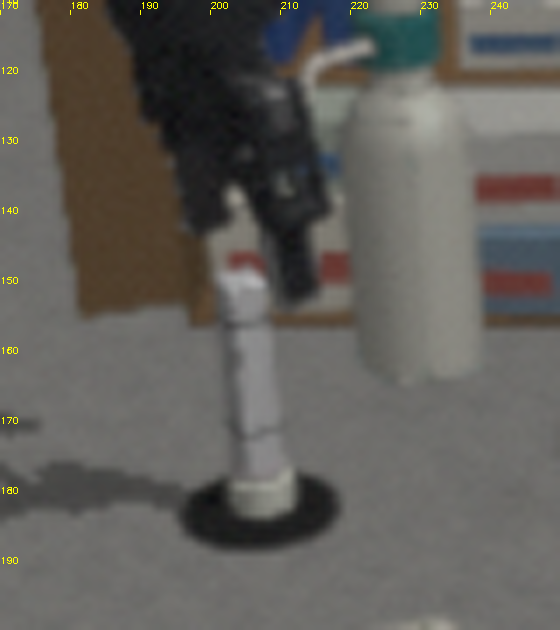

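View pics/w26.png

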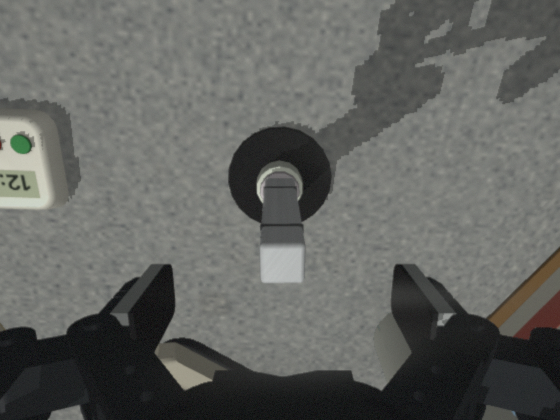

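The pusher stands free on the disc, so I'll withdraw along the tool axis.

```bash
python3 -m inch '[{"xyz":[-0.002,-0.001,0.02],"rot":[0,0,0],"claw":0.0854},{"xyz":[-0.003,-0.001,0.03],"rot":[0,0,0],"claw":0.0854},{"xyz":[-0.004,-0.001,0.045],"rot":[0,0,0],"claw":0.0854},{"xyz":[-0.03,-0.0,0.045],"rot":[0,0,0],"claw":0.0854},{"xyz":[-0.05,0.03,0.01],"rot":[0,0,0],"claw":0.0854},{"xyz":[-0.05,0.04,0.0],"rot":[0,0,0],"claw":0.0854},{"xyz":[-0.05,0.05,0.0],"rot":[0,0,0],"claw":0.0854},{"xyz":[0,0,0],"rot":[0,0,0],"claw":0.0854}]';python3 - <<'E'
from h import *
f=viewer.grab_frame('side'); crop(f,'s27.png',170,110,80,90,7)
f=viewer.grab_frame('top'); crop(f,'t27b.png',115,230,60,50,10); crop(f,'t27a.png',340,175,100,85,8); cv2.imwrite('pics/t27.png',f['image'])
E
```

```text
clock: 22.48
tool_pos: [0.3012, 0.4528, 0.2313]
tool_rot: [[0.991, 0.097, -0.092], [0.089, 0.033, 0.995], [0.099, -0.995, 0.024]]
contact_force: [1.0, 0.3, -0.3]
grip_width: 1.002
```

View pics/t27b.png

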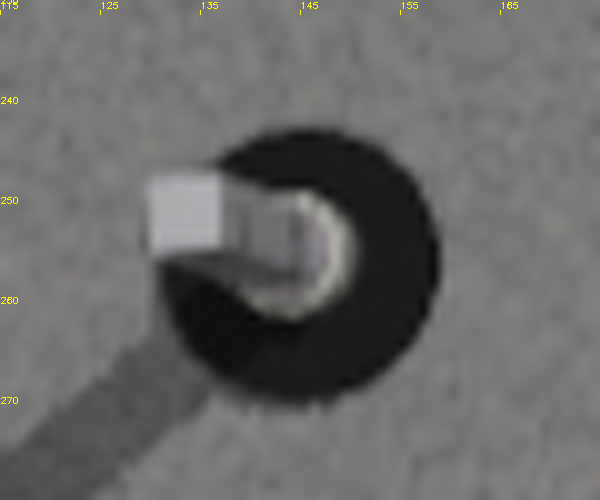

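View pics/t27a.png

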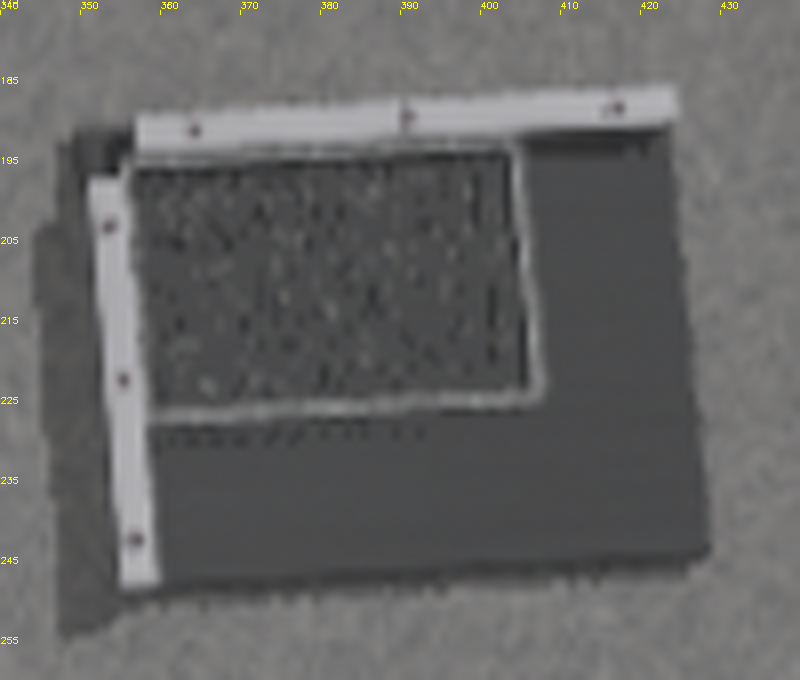

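View pics/s27.png

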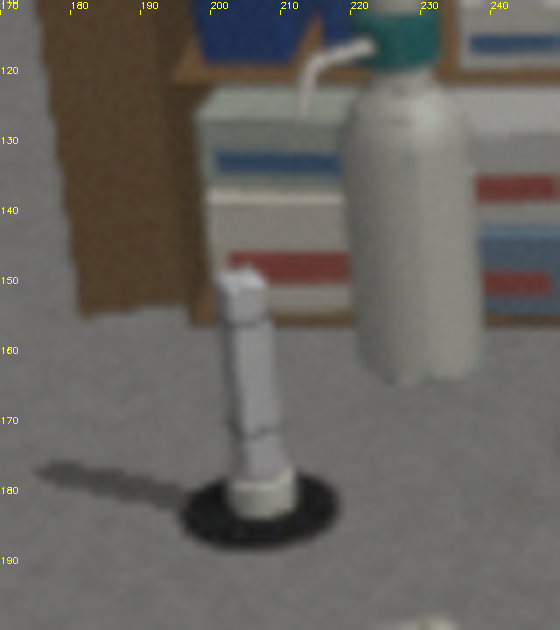

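View pics/t27.png

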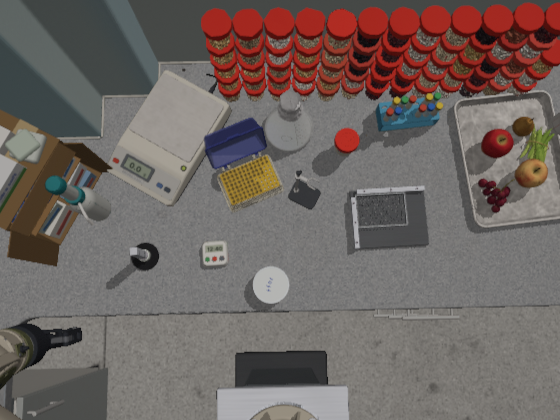

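Run:
```python
from h import *
f=viewer.grab_frame('top');g=cv2.cvtColor(f['image'],6).astype(int)
for u in (370,382,394): print(u,g[222:252,u])
for v in (205,215): print(v,g[v,400:432])
z=f['z_map']
print((f['z_map'][255,140]))
c=lambda x,y,s=10,x0=115,y0=230:(x0+x/s-.45,y0+y/s-.45)
print('top',np.mean([px2w(f,*c(*p),.116) for p in [(148,177),(222,175),(223,249),(150,252)]],0))
s=viewer.grab_frame('side')
crop(s,'s28.png',290,220,120,110,6)
```

```text
370 [ 67  71  82  99 117  98  75  65  62  75  76  76  76  76  77  77  77  77
  77  77  76  75  76  76  77  66  66  82 104 124]
382 [ 68  65  79 126 130  63  75  75  75  76  76  77  75  76  77  77  77  77
  76  74  76  75  76  75  64  63  80 104 121 121]
394 [ 76  77 101 107  79  74  74  75  75  75  74  75  75  75  75  75  74  75
  73  73  74  74  74  71  61  67  84 108 124 118]
205 [ 75  75  92  78  57 132 102  77  75  74  74  75  74  75  75  75  76  75
  75  76  75  76  75  75  76 117 122 122 118 118 121 123]
215 [ 74  53  83  76  74  56 132 100  76  74  73  73  74  75  73  74  74  74
  74  75  75  74  75  75  75  76 103 113 114 113 116 118]
1.2654399
top [0.47828058 0.33706581 0.116     ]
```

View pics/s28.png

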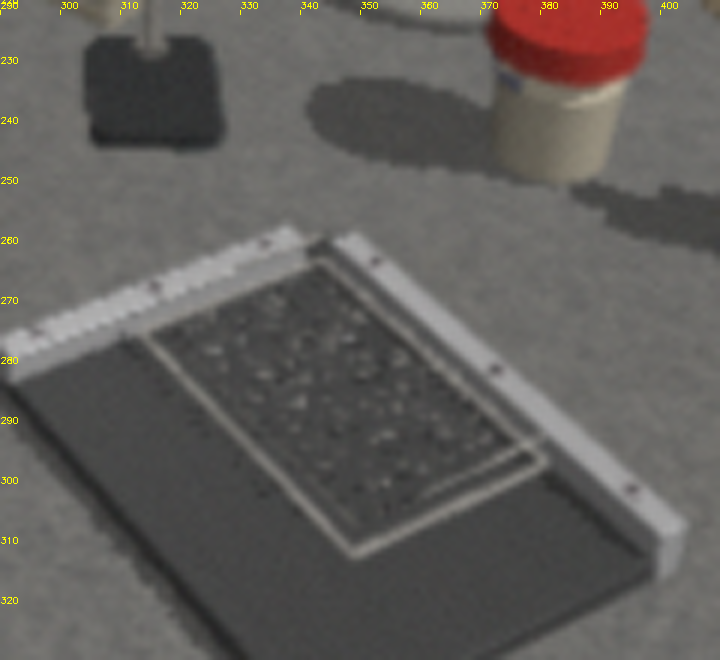

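Run:
```python
from h import *
s=viewer.grab_frame('side'); t=viewer.grab_frame('top')
th=np.radians(2.2);ex=np.array([np.cos(th),np.sin(th),0]);ey=np.array([-np.sin(th),np.cos(th),0])
C=np.array([.6225,-.1965,0])
def pj(f,a,b,z):
    c=f['R']@(C+a/1e3*ex+b/1e3*ey+np.array([0,0,z/1e3]))+f['t']; return (f['intrinsics']@c/c[2])[:2].round(1)
for n,a,b,z in [('far fence inner top right end',0,-173,22),('far inner bottom right',0,-173,10),('far top left',0,0,22),('left top near end',-138,0,22),('deck near right',-138,-173,10),
 ('P tr top',0,-128,25),('P tr bot',0,-128,10),('P br top',-86,-128,25),('P br bot',-86,-128,10),('P bl top',-86,0,25),('P tl top',0,0,25)]:
    print(n,pj(s,a,b,z),pj(t,a,b,z))
```

```text
far fence inner top right end [398.7 306.5] [422.9 189.5]
far inner bottom right [397.8 310.9] [421.6 190.5]
far top left [344.  257.9] [355.1 193.5]
left top near end [291.9 278.6] [359.8 247.5]
deck near right [341.3 339.5] [427.4 243.9]
P tr top [383.  291.3] [405.6 190.3]
P tr bot [382.1 296.7] [404.2 191.6]
P br top [349.3 307. ] [409.  223.7]
P br bot [348.6 312.6] [407.6 224.7]
P bl top [312.4 269.4] [358.2 226.8]
P tl top [344.1 256.9] [355.3 193.3]
```

Run:
```python
from h import *
s=viewer.grab_frame('side')
crop(s,'s29.png',360,270,45,50,15)
crop(s,'s30.png',300,250,60,40,12)
```

```text
(no output)
```

View pics/s29.png

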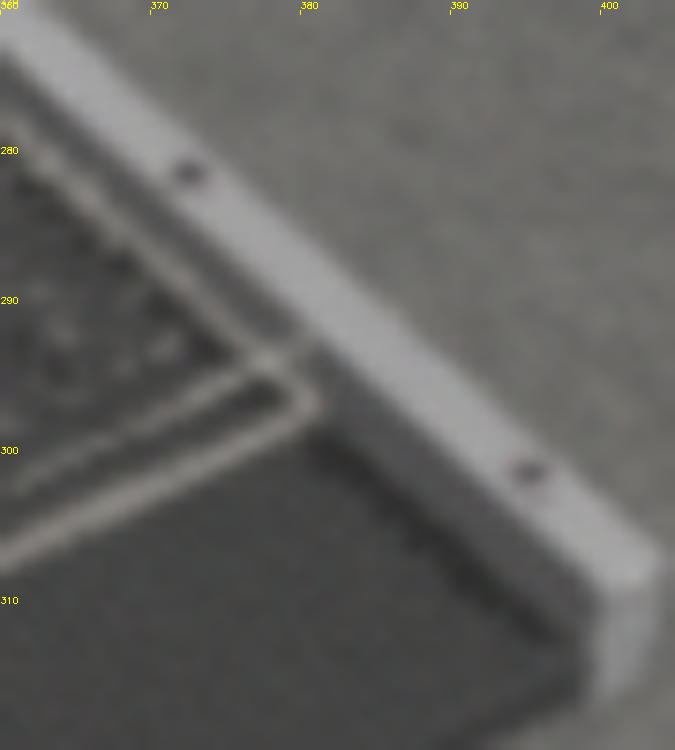

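View pics/s30.png

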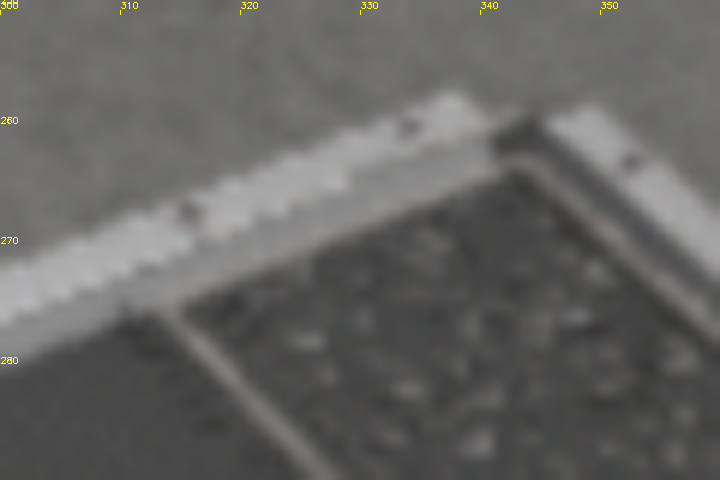

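The flange meets the base of both fence faces along their whole length, with no gap. The pusher stands upright at (0.478, 0.337), about 1 mm from the rest centre. The timer, dishes and cup have not moved, and the robot is clear. I'll hand it in.

```bash
python3 -c "
from bench import close_job
print(close_job())"
```

```text
the job is handed in; nothing more can be done
None
```

I took the pusher from its rest, nudged the plate home against both fences, stood the pusher back on the rest and let go. I handed the job in at about 22.5 s of the 72 s allowed; it reports no verdict.

**How it went:**
- I pushed the plate towards the far fence, then the left fence, then the far fence again. That last push was at mid-edge and then at the right end.
- The arm re-measures its pose each row, so it drifted a few millimetres during some moves. I corrected this as I went.
- The pusher pivoted about 5° in the fingers during the first push. I measured this with the wrist camera and tilted the tool to compensate before placing it.

**Last checks:**
- **Plate:** pushing produced no further movement at about 3 N at the right end of the near edge; the left-fence push ended at a 4 N reaction. In the top and side views its flange meets the base of both fences with no gap.
- **Plate corners:** in the top view the two right-hand corners are within about 0.5 pixel (1 mm) of where they should be. In the side view the far-right corner read about 1.6 pixels off prediction. I put that down to calibration, because the flange still meets the fence base there.
- **Pusher:** it stands upright on the rest, its top about 1 mm from the rest centre by the top camera.
- **Bystanders and robot:** the timer, cup and dishes look unmoved in the final top view. The open gripper is clear of everything.

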